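# Put the oilstone back in its hinged case

## Robot

A 6-joint arm with a two-finger parallel gripper is mounted at the origin on the work surface. World frame = base frame: x ahead of the robot, y to its left, z up, the work surface at z = 0. Lengths are in mm, angles in rad, forces in N, time in s.
With the tool pointing down it reaches from about 350 to 875 mm from the base axis. Payload 4.2 kg.
Tool frame: the origin (TCP) lies at the very end of the fingers, on their centre line; the grasp point (between the pads) lies 19 mm behind it (pinch_z is the distance from the TCP to the grasp point, in mm); z points along the fingers, y is the line along which they close (so a half turn about z gives the same grasp; the last joint's range is limited). The gripper opens to 85 mm and grips with 20 to 120 N. Pads are 22 mm wide; open, the fingers measure 114 mm over their backs; the gripper's body (76 mm by 85 mm) begins 54 mm behind the grasp point. The pads swing forward as they close: fully open they stand 13 mm farther back than shut.
Start: joints at [-1.067, 0.385, 0.008, 0, -1.194, -0.259], TCP at [151.494, -606.341, 231.312] pointing down, gripper open.
Joint ranges: [-3.14, 3.14], [-1.21, 2.06], [-1.07, 1.41], [-3.16, 2.05], [-2.99, -0.16], [-3.1, 3.1]. Speed limits (rad/s): [2.79, 2.79, 3.14, 3.14, 3.14, 3.14].

## Interface

Orientations are given as a unit quaternion [x, y, z, w].
In Python, from bench import * gives the robot as it stands.
- The arm moves only by the tool arm_command, never from a script. Its argument "steps" is one flat list of numbers, 4 for each row, row after row: the shift along the tool's x, y, z in m, then the turn about the tool's z in rad. In form: [tx, ty, tz, roll, tx, ty, tz, roll, ...]. A call has 1 to 20 rows; each row shifts and turns the commanded pose from where the row before left it, along the tool's axes as they then stand; what a row does not reach is not made up. A row lasts 1/8 s, in which the tool goes at most 62.5 mm and 10.7 degrees, less where a joint would pass 70% of its speed; a pose out of reach is approached as far as the arm can. A call with a gripper value outside its range is refused whole. "grip" is the finger opening in m, from 0 to 0.0854, set as the call begins (left out, the last holds). The fingers move at their own pace and stop on an object; the grip force is fixed at half the most. Time passes only in rows, so rows that do not move let the fingers close. It gives the time, the measured TCP pose, the force, the opening and the grip force at its end, in the units of the state.
- read_state(): the state, without advancing time (a new reading comes with each control period).
- get_image(name): name is "side" or "top"; returns the picture (480x640x3 uint8, red, green, blue); there is no depth.
- get_calibration(name): a dict with "camera_matrix" (3x3 intrinsics, pixels), "cam_to_world" (4x4, takes a point from camera to world coordinates). Camera axes: x right, y down, z forward; pixel columns grow to the right and rows downward; lengths in mm; the calibration is good to about 2 mm. A picture is of the moment at which its call begins. get_calibration takes no time and is no camera call.
- job_done(): hands the job in; it is judged then, once.
The state is a dict: "clock": time; "joints": joint angles; "joint_vel": joint speeds; "joint_efforts": joint torques, N m; "position": TCP position; "ee_rot": TCP orientation; "contact_force": force on the tool from outside, world axes, zero at the start; "wrist_torque": the same for the moment, N m; "gripper_width": finger opening in mm; "grasp_force": force on a finger pad.
Only numpy, scipy, OpenCV 4.12 (cv2) and the standard library are available. Lean on these libraries where they do the work, as an engineer would, in place of code of your own. Each camera call takes 0.05 s, during which the arm holds its last target. There are 200 camera calls.

## Task

Take the grey oilstone that stands on edge in the rack, lay it on the sloping cradle and let go, so that it rests flat on both rails with its lower edge against the foot; then take it again by its two long narrow edges, lay it flat in the pocket of the open case and press it fully home past the sprung clip, so that nothing stands above the rim. Let go of it, and only then close the lid fully, without slamming it. Never drop the brittle stone, and leave the strop, the tin and the turned finial where they are.

Things in the scene. Friction and masses are not known exactly. Their poses are not given: they have to be found in the camera images.
- stone: Grey oilstone, a plain block 110 x 50 x 18 mm, 170 to 310 g. Origin at its centre; x along the 110 mm length, y through the 18 mm thickness, z along the 50 mm width. At the start it stands on a long narrow edge in one of the two rack slots, z up.
- rack: Fixed plywood rack, base 130 x 130 x 8 mm, origin at the centre of its underside, z up. Two open-ended slots run along its x at y = -35 and +35 mm, 22 mm wide between low walls that end 22 mm above the bench; things stand on the base, 8 mm up. The stone is in one slot, the strop in the other; which is which changes.
- cradle: Fixed plywood cradle, base 130 mm (x) x 100 mm (y -45 to +55) x 8 mm, origin on the bench, z up. Two rails 18 mm wide, centred at x = -44 and +44 mm, 46 mm long, rise to +y at 40 deg from level; a foot at their lower end stands 14 mm square off the rail face. Between the rails is a free gap of 70 mm down to the base, for fingers under and beside the stone.
- cradle_corner (a point): Middle of the corner line where rail faces and foot meet: cradle x = 0, y = -13.4 mm, 40 mm above the bench. A stone let go on the rails slides down into this corner.
- cradle_seat (a point): Where the stone's centre lies when it rests on both rails with its lower long edge against the foot: cradle x = 0, y = 0, 63 mm above the bench (up to 20 mm off along x is fine; its length along the cradle's x). The stone's broad face then slopes at 40 deg.
- case: Fixed dark wooden case, 122 mm (x) x 171 mm (y) x 28 mm high to the rim, walls and floor 6 mm; origin at the centre of its underside, z up; hinge along its +x side. A pocket in the middle takes the stone lying flat with its length along y; home, the stone's centre is 15 mm above the bench and its top 4 mm under the rim.
- pocket (a point): Centre of the pocket's floor, 6 mm above the bench. The pocket is 54 mm in the case's x and 115 mm in its y; its light wooden blocks end 3 mm under the rim. At the middle of both long sides is a finger notch, 40 mm wide along y, reaching out to x = -55 and +55 mm and down to the floor.
- clip_nose (a point): Top of the upright face of the sprung steel clip, 22 mm wide, at the pocket's +y end. Untouched it juts 5 mm into the pocket; below it 9 mm upright face, above it a lead-in sloping back 8 mm over 10 mm. The stone stays up on it under its own weight; pressing the stone down near this end with about 4 to 20 N drives the clip back (400 N/m) and the stone goes home and stays.
- lid (a joint): Angle of the case's lid, rad: 0 shut on the rim, 1.95 fully open; starts at 1.65 to 1.9, standing up and leaning back. A stiff hinge (0.13 N m friction) keeps it where it is left. No latch.
- lid_hinge (a point): Middle of the hinge line, on the case's +x side, 28.5 mm above the bench. The lid is a wooden plate 122 mm (from the hinge) x 171 x 8 mm, 130 g, its inner face through the hinge line; a brass tab juts 14 mm from its free edge. It can be pushed over from behind, on its outer face, then pressed down from above.
- strop: Bystander: wooden strop block 90 x 18 x 34 mm standing on edge in the other rack slot; origin at its centre, x along its length.
- tin: Bystander: plain metal tin, 64 mm across, 60 mm high, standing beyond the rack and cradle; origin at the centre of its underside.
- finial: Bystander: turned light-wood finial, 48 mm across, 124 mm high, standing beyond the cradle; origin at the centre of its underside.
Things that resemble listed ones, but are neither listed nor needed, are in the scene too. What is meant by the stone is not orange or yellow, and is the smaller of those in its own colour.

How it is judged:
By the outcome, as a careful person would: the job done as asked, in the order asked, and still so for the second after the job is handed in, with the robot touching nothing.
It also fails if it takes over 62 s, if anything falls off the work surface, if the arm or the gripper's body presses on something with over 40 N, if the wrist force passes 120 N, or if a joint passes its speed limit or range.

## Working session

There is one attempt and no reset: what is moved stays moved. The work goes in short steps, Python scripts to look and compute and a tool call to move; the robot and the scene stay as the last step left them, time stands still between calls to the robot, and variables do not carry over. Pictures are saved under pics/ and viewed, at most 10 in all, crops included, and the job is handed in when it is done.

Besides the shell and the picture viewer there is one more tool, called after ">>>" as name(argument=value, ...), one argument or row to a line, values as JSON. arm_command: Moves the arm, as the interface text tells. Its arguments: {"type":"object","properties":{"steps":{"type":"array","items":{"type":"number"}},"grip":{"type":"number"}},"required":["steps"]}

```bash
ls; mkdir -p pics; python3 - <<'E'
from bench import *
import cv2,numpy as np
for n in("side","top"):
    im=get_image(n);cv2.imwrite(f"pics/{n}0.png",im[:,:,::-1])
    c=get_calibration(n);print(n,np.round(c["camera_matrix"],1).tolist(),np.round(c["cam_to_world"],3).tolist())
print(read_state())
E
```

```text
pics
side [[538.8, 0.0, 313.0], [0.0, 538.8, 240.5], [0.0, 0.0, 1.0]] [[-0.998, -0.035, 0.045, 441.895], [-0.056, 0.732, -0.679, 749.541], [-0.01, -0.681, -0.733, 907.777], [0.0, 0.0, 0.0, 1.0]]
top [[532.0, 0.0, 326.9], [0.0, 532.0, 243.2], [0.0, 0.0, 1.0]] [[0.013, -0.996, 0.094, 390.835], [-1.0, -0.012, 0.014, -65.172], [-0.012, -0.094, -0.996, 1179.124], [0.0, 0.0, 0.0, 1.0]]
{'clock': 0.1, 'joints': array([-1.06740194e+00,  3.85521286e-01,  6.77542639e-03, -4.38639749e-04,
       -1.19403022e+00, -2.58590957e-01]), 'joint_vel': array([ 0.0025889 , -0.00224356,  0.0014721 ,  0.00340671,  0.00062855,
        0.00137798]), 'joint_efforts': array([ 5.40723777e-04, -3.93319988e+01,  1.88930243e+01,  4.19789135e+00,
       -2.60017463e-03,  4.22394706e-06]), 'position': array([ 151.36389973, -605.85573511,  230.31038136]), 'ee_rot': array([-1.22015953e-01,  9.92527625e-01,  9.94702570e-04, -1.78839179e-04]), 'contact_force': array([ 0.54075708,  0.38505018, -0.92429998]), 'wrist_torque': array([ 0.02011237,  0.0280499 , -0.00968149]), 'grasp_force': 0.0, 'gripper_width': 85.53735103302779}
```

View pics/side0.png

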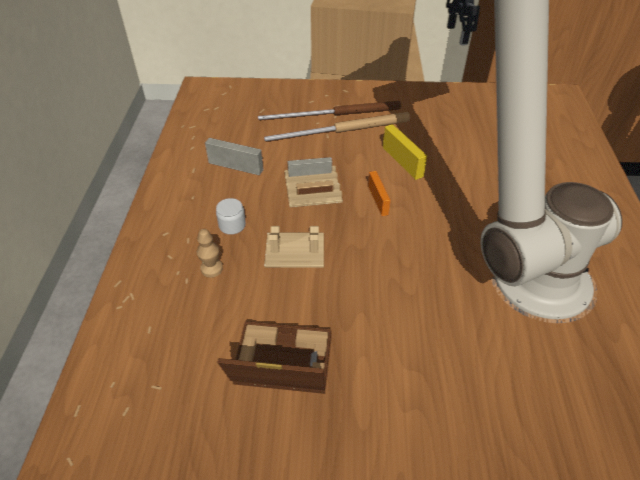

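View pics/top0.png

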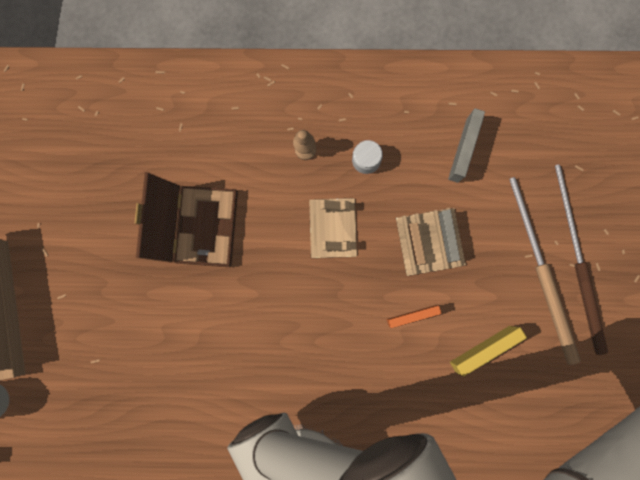

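The side view has the rack at about (314,187) with a grey block in its far slot, the cradle at (295,250), the case at (280,355), the tin at (230,216) and the finial at (209,254). In the top view the rack is at (432,241), the cradle at (333,228), and the case at (205,225) with its lid to the left (+y) and the clip at (203,253).

Candidates for the stone (top pixels):
- Grey block in the rack, (452,237)
- Larger grey block lying free, (467,146)
- Orange bar, (414,316)
- Yellow bar, (489,350)

I choose the rack block: it is grey, the smaller of the two greys, and in the rack. I'll check it in a crop.

```bash
python3 - <<'E'
import cv2,numpy as np
t=cv2.imread("pics/top0.png");s=cv2.imread("pics/side0.png")
a=cv2.resize(t[190:285,300:475],None,fx=4.5,fy=4.5,interpolation=cv2.INTER_CUBIC)
b=cv2.resize(s[150:275,255:355],None,fx=4.8,fy=4.8,interpolation=cv2.INTER_CUBIC)
c=cv2.resize(t[165:275,130:245],None,fx=5,fy=5,interpolation=cv2.INTER_CUBIC)
cv2.imwrite("pics/c1.png",a);cv2.imwrite("pics/c2.png",b);cv2.imwrite("pics/c3.png",c)
E
```

```text
(no output)
```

View pics/c1.png

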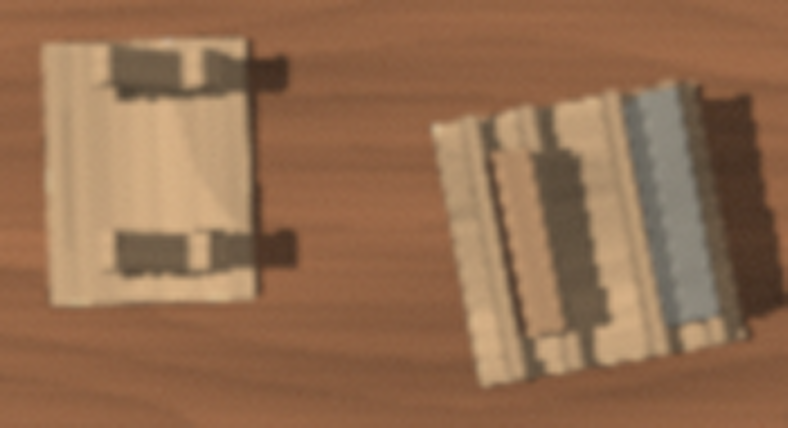

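View pics/c2.png

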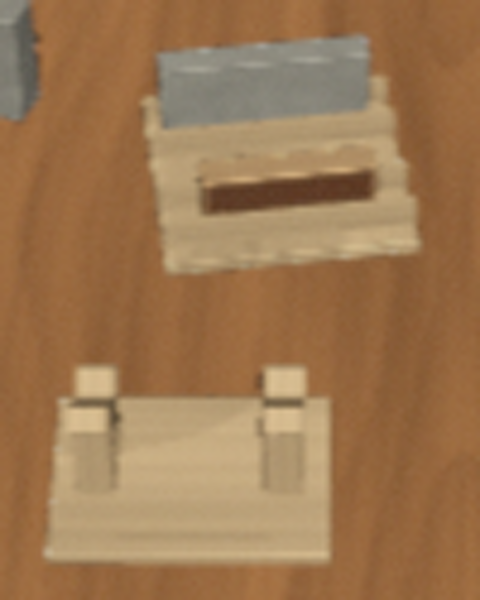

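View pics/c3.png

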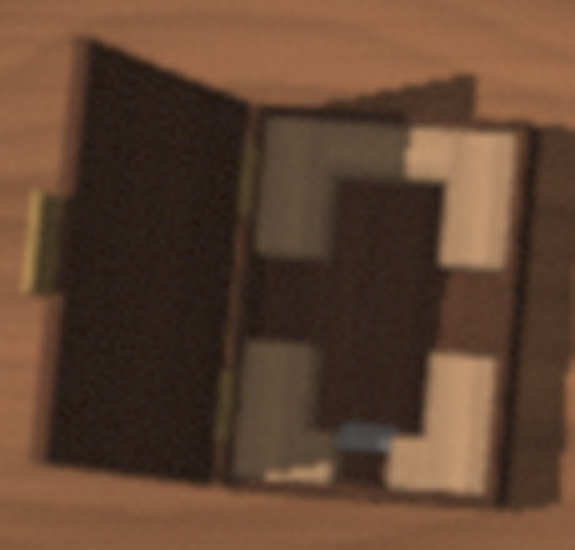

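The crops confirm the stone is the grey block in the rack's −y slot, with the strop in the other slot. The cradle's rails rise toward world +y and its feet are on the −y side (c1 x≈195). The case's clip points toward −x world, at c3 (365,437).

```bash
cat > h.py <<'E'
import numpy as np,cv2
from bench import *
def cast(n,uv,z):
    c=get_calibration(n);K=np.array(c["camera_matrix"]);T=np.array(c["cam_to_world"])
    uv=np.atleast_2d(np.float64(uv));d=(T[:3,:3]@np.linalg.inv(K)@np.c_[uv,np.ones(len(uv))].T).T
    o=T[:3,3];return o+d*((z-o[2])/d[:,2])[:,None]
def proj(n,P):
    c=get_calibration(n);K=np.array(c["camera_matrix"]);T=np.array(c["cam_to_world"])
    p=(np.atleast_2d(P)-T[:3,3])@T[:3,:3];q=p@K.T;return q[:,:2]/q[:,2:]
def tool():
    from scipy.spatial.transform import Rotation as R
    s=read_state();M=R.from_quat(s["ee_rot"]).as_matrix();return s,M
def plan(target,yaw=None):
    "tool-frame shift in mm to world target; yaw: wanted world heading of tool y (mod pi)"
    s,M=tool();print("t",round(s["clock"],2),"pos",np.round(s["position"],1),"w",round(s["gripper_width"],1),"shift",np.round(M.T@(np.array(target)-s["position"]),1))
    if yaw is not None:
        cur=np.arctan2(M[1,1],M[0,1]);d=(yaw-cur+np.pi/2)%np.pi-np.pi/2
        print("cur y heading",round(cur,4),"roll needed",round(-d,4),"j6",s["joints"][5])
E
python3 - <<'E'
from h import *
im=cv2.imread("pics/top0.png");hsv=cv2.cvtColor(im,cv2.COLOR_BGR2HSV)
sub=cv2.resize(hsv[190:285,300:475],None,fx=4,fy=4,interpolation=cv2.INTER_LINEAR)
m=((sub[...,0]>70)&(sub[...,0]<130)&(sub[...,2]>95)).astype(np.uint8)
c=max(cv2.findContours(m,0,1)[0],key=cv2.contourArea);r=cv2.minAreaRect(c);b=cv2.boxPoints(r)
print("stone rect",r);px=(b+.5)/4-.5+[300,190];P=cast("top",px,58);print(np.round(P,1),P.mean(0))
u=lambda L,s,o:(np.array(L)+.5)/s-.5+o
for nm,L,s,o,z in [("rack",[(432,125),(482,387),(745,335),(692,82)],4.5,[300,190],20),("cradle",[(42,43),(248,38),(257,298),(50,305)],4.5,[300,190],8),
 ("case",[(250,105),(537,125),(505,505),(222,487)],5,[130,165],28),("pocket25",[(335,182),(442,185),(420,432),(318,428)],5,[130,165],25),("notchR",[(440,268),(430,352)],5,[130,165],25),("clip",[(365,425)],5,[130,165],15)]:
    P=cast("top",u(L,s,o),z);e=np.linalg.norm(np.roll(P,-1,0)-P,axis=1)
    print(nm,np.round(P,1).tolist(),"mean",np.round(P.mean(0),1),"edges",np.round(e,1),"ang",np.round(np.degrees(np.arctan2(*(np.roll(P,-1,0)-P)[:,[1,0]].T)),1))
us=lambda L:(np.array(L)+.5)/4.8-.5+[255,150]
P=cast("side",us([(45,558),(330,562),(330,398),(60,398)]),8);print("cradle side",np.round(P,1),P.mean(0))
P=cast("side",us([(158,56),(369,38)]),58);print("stone top near edge side",np.round(P,1))
print(proj("side",[[430,-200,0]]))
E
```

```text
Traceback (most recent call last):
ValueError: max() iterable argument is empty
```

```bash
python3 - <<'E'
from h import *
im=cv2.imread("pics/top0.png")
sub=cv2.resize(im[190:285,300:475],None,fx=4,fy=4,interpolation=cv2.INTER_LINEAR).astype(int)
print(im[235,448:462].tolist())
m=((sub[...,2]-sub[...,0]<8)&(sub.sum(2)>285)).astype(np.uint8)
c=max(cv2.findContours(m,0,1)[0],key=cv2.contourArea);r=cv2.minAreaRect(c);b=cv2.boxPoints(r)
print("stone rect",r);px=(b+.5)/4-.5+[300,190];P=cast("top",px,58);print(np.round(P,1),P.mean(0))
u=lambda L,s,o:(np.array(L)+.5)/s-.5+o
for nm,L,s,o,z in [("rack",[(432,125),(482,387),(745,335),(692,82)],4.5,[300,190],20),("cradle",[(42,43),(248,38),(257,298),(50,305)],4.5,[300,190],8),
 ("case",[(250,105),(537,125),(505,505),(222,487)],5,[130,165],28),("pocket25",[(335,182),(442,185),(420,432),(318,428)],5,[130,165],25),("notchR",[(440,268),(430,352)],5,[130,165],25),("clip",[(365,425)],5,[130,165],15)]:
    P=cast("top",u(L,s,o),z);e=np.linalg.norm(np.roll(P,-1,0)-P,axis=1)
    print(nm,np.round(P[:,:2],1).tolist(),"mean",np.round(P.mean(0),1),"edges",np.round(e,1),"ang",np.round(np.degrees(np.arctan2(*(np.roll(P,-1,0)-P)[:,[1,0]].T)),1))
us=lambda L:(np.array(L)+.5)/4.8-.5+[255,150]
P=cast("side",us([(45,558),(330,562),(330,398),(60,398)]),8);print("cradle side",np.round(P,1),P.mean(0))
P=cast("side",us([(158,56),(369,38)]),58);print("stone top near edge side",np.round(P,1))
E
```

```text
[[119, 132, 136], [120, 132, 136], [119, 132, 136], [119, 131, 136], [122, 133, 139], [121, 131, 137], [114, 126, 131], [92, 105, 114], [70, 86, 100], [62, 80, 96], [63, 80, 97], [54, 69, 88], [44, 59, 80], [36, 52, 77]]Traceback (most recent call last):
  File "<stdin>", line 6, in <module>
ValueError: max() iterable argument is empty
```

```bash
python3 - <<'E'
from h import *
im=cv2.imread("pics/top0.png")
sub=cv2.resize(im[190:285,300:475],None,fx=4,fy=4,interpolation=cv2.INTER_LINEAR).astype(int)
m=((sub[...,2]-sub[...,0]<27)&(sub.sum(2)>345)).astype(np.uint8)
c=max(cv2.findContours(m,0,1)[0],key=cv2.contourArea);r=cv2.minAreaRect(c);b=cv2.boxPoints(r)
print("stone rect",r);px=(b+.5)/4-.5+[300,190];P=cast("top",px,58);print(np.round(P,1),P.mean(0))
u=lambda L,s,o:(np.array(L)+.5)/s-.5+o
for nm,L,s,o,z in [("rack",[(432,125),(482,387),(745,335),(692,82)],4.5,[300,190],20),("cradle",[(42,43),(248,38),(257,298),(50,305)],4.5,[300,190],8),
 ("case",[(250,105),(537,125),(505,505),(222,487)],5,[130,165],28),("pocket25",[(335,182),(442,185),(420,432),(318,428)],5,[130,165],25),("notchR",[(440,268),(430,352)],5,[130,165],25),("clip",[(365,425)],5,[130,165],15)]:
    P=cast("top",u(L,s,o),z);e=np.linalg.norm(np.roll(P,-1,0)-P,axis=1)
    print(nm,np.round(P[:,:2],1).tolist(),"mean",np.round(P.mean(0),1),"edges",np.round(e,1),"ang",np.round(np.degrees(np.arctan2(*(np.roll(P,-1,0)-P)[:,[1,0]].T)),1))
us=lambda L:(np.array(L)+.5)/4.8-.5+[255,150]
P=cast("side",us([(45,558),(330,562),(330,398),(60,398)]),8);print("cradle side",np.round(P,1),P.mean(0))
P=cast("side",us([(158,56),(369,38)]),58);print("stone top near edge side",np.round(P,1))
E
```

```text
stone rect ((601.6094360351562, 183.0744171142578), (203.858642578125, 35.78519058227539), 79.2156982421875)
[[ 567.6 -291.    58. ]
 [ 571.4 -309.6   58. ]
 [ 465.2 -328.7   58. ]
 [ 461.4 -310.3   58. ]] [ 516.38206411 -309.91700544   58.        ]
rack [[558.7, -199.5], [431.4, -223.7], [458.1, -350.5], [581.4, -326.1]] mean [ 507.4 -275.    20. ] edges [129.6 129.6 125.6 128.6] ang [-169.2  -78.1   11.2  100.1]
cradle [[599.3, -7.9], [602.9, -109.9], [474.0, -115.4], [469.3, -14.0]] mean [536.4 -61.8   8. ] edges [102.  129.  101.5 130.1] ang [ -88.  -177.6   92.6    2.7]
case [[622.9, 276.7], [615.3, 149.7], [448.0, 158.8], [454.3, 282.3]] mean [535.1 216.9  28. ] edges [127.2 167.6 123.7 168.7] ang [-93.4 176.9  87.1  -1.9]
pocket25 [[589.5, 238.7], [588.7, 191.4], [479.5, 197.5], [480.8, 242.2]] mean [534.6 217.4  25. ] edges [ 47.3 109.3  44.7 108.8] ang [-91.  176.8  88.4  -1.9]
notchR [[551.8, 191.1], [514.7, 194.3]] mean [533.3 192.7  25. ] edges [37.3 37.3] ang [175.1  -4.9]
clip [[483.1, 224.2]] mean [483.1 224.2  15. ] edges [0.] ang [0.]
cradle side [[ 600.2   -4.2    8. ]
 [ 470.5   -8.1    8. ]
 [ 474.9 -111.1    8. ]
 [ 604.9 -105.     8. ]] [537.62498876 -57.0891573    8.        ]
stone top near edge side [[ 573.  -305.    58. ]
 [ 463.9 -324.7   58. ]]
```

```bash
python3 - <<'E'
from h import *
plan([516.5,-309,130],np.radians(100.5))
print(tool()[1].round(3))
E
```

```text
t 0.1 pos [ 151.4 -605.9  230.3] w 85.5 shift [-426.2  199.4  100.7]
cur y heading 1.8154 roll needed 0.0614 j6 -0.25859095674698945
[[-0.97  -0.242 -0.001]
 [-0.242  0.97   0.002]
 [ 0.     0.002 -1.   ]]
```

>>> arm_command(
  steps=[-0.0355,0.0166,0.0084,0,-0.0355,0.0166,0.0084,0,-0.0355,0.0166,0.0084,0,-0.0355,0.0166,0.0084,0,-0.0355,0.0166,0.0084,0,-0.0355,0.0166,0.0084,0,-0.0355,0.0166,0.0084,0,-0.0355,0.0166,0.0084,0,-0.0355,0.0166,0.0084,0,-0.0355,0.0166,0.0084,0,-0.0355,0.0166,0.0084,0,-0.0355,0.0166,0.0084,0,0,0,0,0.061,0,0,0,0],
  grip=0.045,
)

```text
clock: 1.85
position: [516.5, -309.3, 129.8]
ee_rot: [-0.092, 0.996, 0.0, -0.001]
contact_force: [0.1, 0.0, 0.2]
gripper_width: 44.8
grasp_force: 0.0
```

```bash
python3 - <<'E'
from h import *
plan([516.5,-309,28],np.radians(100.5))
im=get_image("top");s=get_image("side")
a=cv2.resize(im[180:290,360:500],None,fx=3.5,fy=3.5);b=cv2.resize(s[100:220,240:380],None,fx=3.5,fy=3.5)
h=max(a.shape[0],b.shape[0]);h=420
f=lambda q:cv2.copyMakeBorder(q,0,h-q.shape[0],0,0,0)
cv2.imwrite("pics/p1.png",np.hstack([cv2.resize(f(a),(400,343)),cv2.resize(f(b),(400,343))])[:,:,::-1])
print(proj("top",[516,-309,130]),proj("side",read_state()["position"]))
E
```

```text
t 1.85 pos [ 516.5 -309.3  129.8] w 44.8 shift [ -0.2   0.2 101.8]
cur y heading 1.756 roll needed 0.0019 j6 -1.114491511493884
[[457.47411411 231.50860719]] [[309.96550602 136.87380509]]
```

View pics/p1.png

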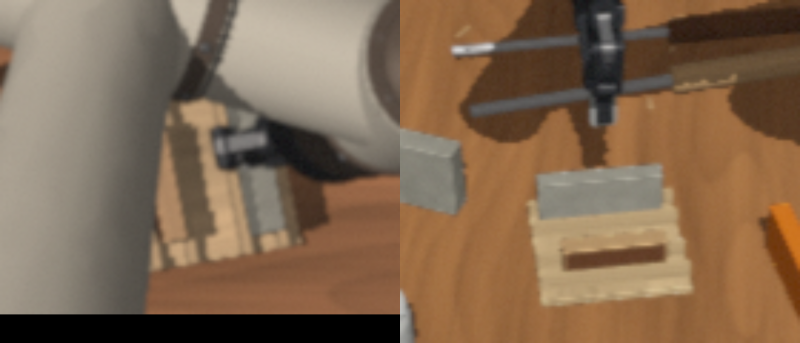

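The crop shows the gripper's near finger over the middle of the stone: side crop (600,118) against the stone's centre column 600. Lowering.

>>> arm_command(
  steps=[0,0,0.03,0,0,0,0.03,0,0,0,0.02,0,0,0,0.01,0,0,0,0.008,0,0,0,0.004,0,0,0,0,0],
)

```text
clock: 2.82
position: [516.7, -309.9, 28.8]
ee_rot: [-0.092, 0.996, -0.0, 0.0]
contact_force: [0.5, -0.2, -0.1]
gripper_width: 45.1
grasp_force: 0.0
```

>>> arm_command(
  steps=[0,0,0,0,0,0,0,0,0,0,0,0,0,0,0,0,0,0,0,0,0,0,0,0],
  grip=0.01,
)

```text
clock: 3.58
position: [517.0, -310.0, 29.2]
ee_rot: [-0.092, 0.996, -0.0, 0.001]
contact_force: [-0.7, 0.1, 5.3]
gripper_width: 17.2
grasp_force: 59.7
```

>>> arm_command(
  steps=[0,0,-0.01,0,0,0,-0.03,0,0,0,-0.035,0,0,0,-0.025,0,0,0,0,0],
)

```text
clock: 4.2
position: [517.3, -310.0, 130.1]
ee_rot: [-0.092, 0.996, -0.001, 0.002]
contact_force: [-0.1, 0.2, -2.9]
gripper_width: 17.1
grasp_force: 59.4
```

```bash
python3 - <<'E'
from h import *
u=lambda L,s,o:(np.array(L)+.5)/s-.5+o
for nm,p,z in(("corner",(186,250),40),("foottop",(210,250),50.7),("railhigh",(114,250),69.6),("corner",(182,68),40),("foottop",(206,68),50.7),("railhigh",(110,68),69.6)):print(nm,cast("top",u(p,4.5,[300,190]),z).round(1))
plan([536.5,-78,115],np.radians(92.4))
E
```

```text
corner [[494.3 -79.9  40. ]]
foottop [[493.4 -91.1  50.7]]
railhigh [[491.2 -46.   69.6]]
corner [[582.2 -77.1  40. ]]
foottop [[580.5 -88.4  50.7]]
railhigh [[576.8 -43.   69.6]]
t 4.2 pos [ 517.3 -310.   130.1] w 17.1 shift [-61.2 224.6  14.9]
cur y heading 1.7545 roll needed 0.1418 j6 -1.1151971650548054
```

>>> arm_command(
  steps=[-0.0068,0.025,0.001,0,-0.0068,0.025,0.001,0,-0.0068,0.025,0.001,0,-0.0068,0.025,0.001,0,-0.0068,0.025,0.001,0,-0.0068,0.025,0.001,0,-0.0068,0.025,0.001,0,-0.0068,0.025,0.001,0,-0.0068,0.025,0.001,0,0,0,0,0.071,0,0,0,0.071,0,0,0,0],
)

```text
clock: 5.7
position: [534.2, -77.4, 117.7]
ee_rot: [-0.021, 1.0, 0.0, -0.002]
contact_force: [0.8, -0.2, -3.1]
gripper_width: 16.8
grasp_force: 59.4
```

```bash
python3 - <<'E'
from h import *
plan([537,-77,70],np.radians(92.4))
im=get_image("side")
cv2.imwrite("pics/p2.png",cv2.resize(im[140:290,220:380],None,fx=3.7,fy=3.7)[:,:,::-1])
E
```

```text
t 5.7 pos [534.2 -77.4 117.7] w 16.8 shift [-3.   0.2 47.7]
cur y heading 1.6131 roll needed 0.0004 j6 -1.6843302035017444
```

View pics/p2.png

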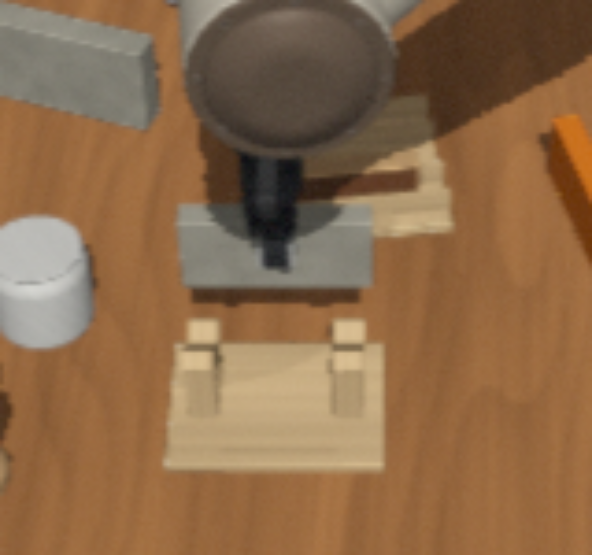

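The stone hangs level above the cradle (crop (275,245)), square to the rails at (203,350) and (348,350).

>>> arm_command(
  steps=[-0.003,0,0.015,0,0,0,0.015,0,0,0,0.008,0,0,0,0.004,0,0,0,0.002,0,0,0,0.001,0,0,0,0,0],
)

```text
clock: 6.62
position: [538.8, -77.3, 74.8]
ee_rot: [-0.021, 1.0, 0.0, 0.0]
contact_force: [-0.4, 0.1, -2.1]
gripper_width: 17.2
grasp_force: 59.5
```

>>> arm_command(
  steps=[0,0,0.001,0,0,0,0.001,0],
)

```text
clock: 6.88
position: [538.6, -77.3, 72.6]
ee_rot: [-0.021, 1.0, 0.0, 0.0]
contact_force: [0.0, 0.1, -2.2]
gripper_width: 17.3
grasp_force: 59.5
```

>>> arm_command(
  steps=[0,0,0.001,0,0,0,0,0],
)

```text
clock: 7.12
position: [538.5, -77.3, 71.4]
ee_rot: [-0.021, 1.0, -0.0, -0.0]
contact_force: [-0.6, 0.5, -2.8]
gripper_width: 17.2
grasp_force: 59.5
```

>>> arm_command(
  steps=[0,0,0.001,0,0,0,0,0],
)

```text
clock: 7.38
position: [538.7, -77.2, 70.6]
ee_rot: [-0.021, 1.0, 0.0, 0.0]
contact_force: [-0.2, 0.3, -1.7]
gripper_width: 16.8
grasp_force: 59.6
```

>>> arm_command(
  steps=[0,0,0.001,0,0,0,0,0],
)

```text
clock: 7.62
position: [538.9, -77.0, 69.9]
ee_rot: [-0.021, 1.0, 0.0, 0.001]
contact_force: [-0.6, 2.1, 1.5]
gripper_width: 17.2
grasp_force: 60.0
```

>>> arm_command(
  steps=[0,0,0.001,0,0,0,0,0],
)

```text
clock: 7.88
position: [539.1, -77.0, 69.7]
ee_rot: [-0.021, 1.0, 0.0, 0.001]
contact_force: [-2.7, 3.3, 6.6]
gripper_width: 16.7
grasp_force: 60.8
```

>>> arm_command(
  steps=[0,0.001,0,0,0,0.001,0,0,0,0.001,0,0,0,0.001,0,0],
  grip=0.023,
)

```text
clock: 8.38
position: [538.4, -73.7, 68.6]
ee_rot: [-0.021, 1.0, -0.0, -0.0]
contact_force: [-0.6, -2.5, 2.7]
gripper_width: 22.9
grasp_force: 1.3
```

>>> arm_command(
  steps=[0,0.0015,0,0,0,0.0015,0,0,0,0.0015,0,0,0,0.0015,0,0],
)

```text
clock: 8.88
position: [538.4, -69.3, 69.2]
ee_rot: [-0.022, 1.0, -0.002, -0.0]
contact_force: [0.7, -13.5, 1.9]
gripper_width: 22.9
grasp_force: 12.9
```

```bash
python3 - <<'E'
from h import *
im=get_image("side");t=get_image("top")
a=cv2.resize(im[190:280,250:350],(400,360));b=cv2.resize(t[180:270,290:390],(400,360))
cv2.imwrite("pics/p3.png",np.hstack([a,b])[:,:,::-1]);plan([537,-77,70])
E
```

```text
t 8.97 pos [538.4 -69.4  69.2] w 23.0 shift [ 1.7 -7.5 -0.8]
```

View pics/p3.png

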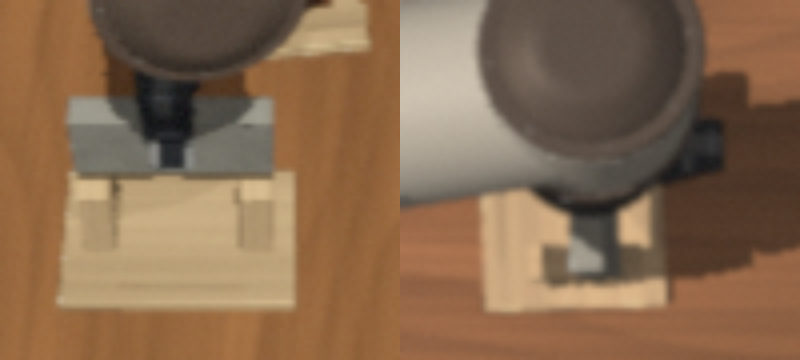

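The stone is upright between the fingers, leaning slightly, at side crop (172,140). It is wedged in the narrow opening, so I'll widen in small steps.

>>> arm_command(
  steps=[0,0,0,0,0,0,0,0],
  grip=0.027,
)

```text
clock: 9.22
position: [538.2, -67.6, 68.5]
ee_rot: [-0.021, 1.0, -0.0, -0.0]
contact_force: [0.9, -5.0, 1.6]
gripper_width: 27.2
grasp_force: 5.4
```

>>> arm_command(
  steps=[0,0.001,0,0,0,0.001,0,0],
  grip=0.03,
)

```text
clock: 9.48
position: [538.0, -65.1, 68.4]
ee_rot: [-0.021, 1.0, -0.0, -0.0]
contact_force: [0.1, -3.5, -0.3]
gripper_width: 30.0
grasp_force: 4.6
```

>>> arm_command(
  steps=[0,0.001,0,0,0,0.001,0,0],
  grip=0.034,
)

```text
clock: 9.72
position: [537.8, -62.7, 68.3]
ee_rot: [-0.021, 1.0, 0.0, -0.0]
contact_force: [-0.7, 0.8, -0.4]
gripper_width: 33.6
grasp_force: 0.3
```

>>> arm_command(
  steps=[0,0,0,0,0,0,0,0],
  grip=0.04,
)

```text
clock: 9.98
position: [537.9, -63.1, 68.5]
ee_rot: [-0.021, 1.0, 0.0, -0.0]
contact_force: [-0.6, 2.0, -0.0]
gripper_width: 39.5
grasp_force: 0.8
```

>>> arm_command(
  steps=[0,0,0,0,0,0,0,0],
  grip=0.046,
)

```text
clock: 10.22
position: [538.0, -63.4, 68.5]
ee_rot: [-0.021, 1.0, 0.0, -0.0]
contact_force: [0.4, 1.1, -0.5]
gripper_width: 46.1
grasp_force: 0.4
```

>>> arm_command(
  steps=[0,0,0,0,0,0,0,0,0,0,0,0],
  grip=0.06,
)

```text
clock: 10.6
position: [538.0, -63.4, 68.6]
ee_rot: [-0.021, 1.0, -0.0, 0.0]
contact_force: [-0.6, 0.3, -0.3]
gripper_width: 60.2
grasp_force: 0.0
```

>>> arm_command(
  steps=[0,0,0,0,0,0,0,0,0,0,0,0],
  grip=0.08,
)

```text
clock: 10.98
position: [538.0, -63.3, 68.5]
ee_rot: [-0.021, 1.0, -0.0, -0.0]
contact_force: [-0.4, 0.1, 0.0]
gripper_width: 79.8
grasp_force: 0.0
```

```bash
python3 - <<'E'
from h import *
im=get_image("side");t=get_image("top")
cv2.imwrite("pics/s4.png",im[:,:,::-1]);cv2.imwrite("pics/t4.png",t[:,:,::-1])
a=cv2.resize(im[190:280,250:350],(400,360));b=cv2.resize(t[180:270,290:390],(400,360))
cv2.imwrite("pics/p4.png",np.hstack([a,b])[:,:,::-1]);plan([537,-66,47],np.radians(92.4))
g=im.astype(int);m=((abs(g[...,0]-g[...,2])<27)&(g.sum(2)>200)).astype(np.uint8);m[:190]=0;m[280:]=0;m[:,:262]=0;m[:,335:]=0
for c in cv2.findContours(m,0,2)[0]:
    if cv2.contourArea(c)>60:print(cv2.boundingRect(c),cv2.contourArea(c))
# predicted stone corners at seat
th=np.radians(40);cy=-66.3;o=[]
for y,z in((-25,9),(13.4,9+32)): pass
v=[np.array([-13.4,40])+a*np.array([np.cos(th),np.sin(th)])+b*np.array([-np.sin(th),np.cos(th)]) for a,b in((0,18),(50,18),(50,0))]
for x in(-55,55):
    print(proj("side",[[538+x,cy+p[0]+x*np.tan(np.radians(2.4)),p[1]] for p in v]).round(1).tolist())
E
```

```text
t 11.07 pos [538.  -63.3  68.5] w 80.1 shift [ 1.1 -2.6 21.5]
cur y heading 1.6126 roll needed -0.0001 j6 -1.7113047230825378
(295, 225, 23, 16) 190.5
(267, 225, 23, 16) 154.5
(273, 190, 49, 22) 499.5
[[319.5, 223.9], [318.6, 226.0], [318.3, 234.4]]
[[270.1, 223.7], [267.1, 225.8], [267.0, 234.2]]
```

View pics/p4.png

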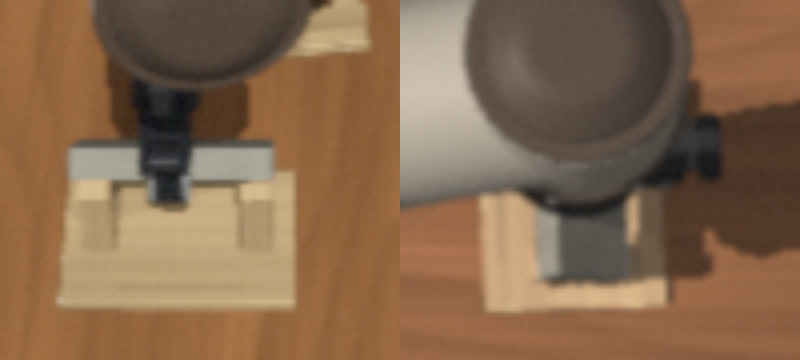

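The stone lies on both rails. The side view shows only its upper narrow edge at crop rows 142–180, columns 68–274 (full-image columns 267–318), which matches the predicted seat. Now I'll regrasp it by the long edges.

>>> arm_command(
  steps=[0,-0.0027,0.01,0,0,0,0.01,0,0,0,0.005,0,0,0,0.0025,0,0,0,0,0],
)

```text
clock: 11.7
position: [538.0, -66.0, 40.8]
ee_rot: [-0.021, 1.0, -0.0, -0.0]
contact_force: [0.8, -0.6, 0.3]
gripper_width: 80.1
grasp_force: 0.0
```

>>> arm_command(
  steps=[0,0,0,0,0,0,0,0,0,0,0,0,0,0,0,0],
  grip=0.051,
)

```text
clock: 12.2
position: [538.3, -65.9, 41.2]
ee_rot: [-0.021, 1.0, 0.0, 0.0]
contact_force: [0.5, 1.9, 1.0]
gripper_width: 51.2
grasp_force: 0.7
```

>>> arm_command(
  steps=[0,0,0,0,0,0,0,0],
  grip=0.049,
)

```text
clock: 12.45
position: [538.3, -65.2, 41.5]
ee_rot: [-0.021, 1.0, 0.0, 0.0]
contact_force: [-1.7, 5.1, 3.9]
gripper_width: 48.9
grasp_force: 6.1
```

>>> arm_command(
  steps=[0,0.001,0,0,0,0,0,0],
  grip=0.047,
)

```text
clock: 12.7
position: [538.3, -65.1, 41.8]
ee_rot: [-0.021, 1.0, -0.0, 0.0]
contact_force: [-1.0, 1.6, 6.2]
gripper_width: 47.4
grasp_force: 31.8
```

>>> arm_command(
  steps=[0,0,0,0,0,0,0,0],
  grip=0.045,
)

```text
clock: 12.95
position: [538.4, -65.1, 42.1]
ee_rot: [-0.021, 1.0, -0.0, 0.0]
contact_force: [-3.4, 2.0, 8.1]
gripper_width: 46.6
grasp_force: 59.9
```

>>> arm_command(
  steps=[0,0,0,0,0,0,0,0],
  grip=0.047,
)

```text
clock: 13.2
position: [538.4, -65.1, 41.9]
ee_rot: [-0.021, 1.0, -0.0, 0.0]
contact_force: [-2.2, 0.7, 5.7]
gripper_width: 47.1
grasp_force: 41.6
```

>>> arm_command(
  steps=[0,0,-0.004,0,0,0,-0.004,0,0,0,-0.004,0,0,0,0,0],
)

```text
clock: 13.7
position: [538.2, -65.0, 53.2]
ee_rot: [-0.021, 1.0, 0.0, 0.0]
contact_force: [0.6, 0.1, -2.4]
gripper_width: 47.0
grasp_force: 40.0
```

```bash
python3 - <<'E'
from h import *
im=get_image("side");t=get_image("top")
cv2.imwrite("pics/s5.png",im[:,:,::-1]);cv2.imwrite("pics/t5.png",t[:,:,::-1])
s=read_state();print(s["gripper_width"],s["grasp_force"],s["contact_force"],s["wrist_torque"])
for n in(4,5):
    g=cv2.imread(f"pics/s{n}.png").astype(int)
    print(g[200:245,276].sum(1).tolist());print((g[200:245,276,2]-g[200:245,276,0]).tolist())
E
```

```text
46.97809826818687 39.97926503419876 [-0.70589956  0.42516111 -2.47313551] [ 0.02065997 -0.02427933 -0.02243897]
[215, 211, 209, 243, 249, 248, 250, 245, 251, 244, 251, 252, 292, 291, 287, 291, 283, 287, 290, 286, 284, 294, 290, 287, 273, 233, 268, 466, 487, 488, 485, 487, 491, 485, 488, 502, 503, 503, 505, 493, 423, 425, 433, 428, 428]
[28, 30, 37, 67, 75, 74, 72, 73, 70, 70, 70, 73, 84, 85, 84, 82, 85, 82, 82, 81, 82, 84, 86, 82, 63, 16, 12, 15, 17, 17, 15, 15, 16, 16, 22, 64, 69, 70, 70, 70, 64, 63, 62, 64, 66]
[216, 215, 264, 275, 223, 214, 213, 214, 211, 248, 246, 245, 242, 245, 289, 289, 285, 283, 256, 279, 279, 240, 298, 504, 492, 485, 487, 484, 491, 489, 480, 321, 261, 264, 306, 487, 500, 507, 507, 497, 425, 424, 430, 430, 429]
[24, 23, 18, 18, 24, 26, 26, 28, 38, 65, 69, 70, 70, 72, 81, 83, 83, 80, 73, 80, 79, 34, 14, 16, 15, 16, 16, 17, 16, 14, 17, 29, 42, 41, 48, 68, 70, 69, 69, 69, 63, 64, 64, 64, 64]
```

>>> arm_command(
  steps=[0,0,-0.02,0,0,0,-0.02,0,0,0,-0.02,0,0,0,-0.005,0,0,0,0,0.09],
)

```text
clock: 14.42
position: [537.8, -65.0, 117.8]
ee_rot: [0.025, 1.0, 0.0, -0.0]
contact_force: [-0.1, -0.8, -2.4]
gripper_width: 47.3
grasp_force: 40.0
```

```bash
python3 - <<'E'
from h import *
plan([536.5,229,90],np.radians(87.2));print(read_state()["grasp_force"])
E
```

```text
t 14.43 pos [537.8 -65.  117.8] w 47.3 shift [ 16.3 293.5  27.9]
cur y heading 1.5199 roll needed -0.002 j6 -1.8004469106705085
39.97829496860504
```

>>> arm_command(
  steps=[0.0016,0.0293,0,0,0.0016,0.0293,0,0,0.0016,0.0293,0,0,0.0016,0.0293,0,0,0.0016,0.0293,0,0,0.0016,0.0293,0,0,0.0016,0.0293,0,0,0.0016,0.0293,0,0,0.0016,0.0293,0.01,0,0.0016,0.0298,0.01,0,0,0,0.01,0,0,0,0,0],
)

```text
clock: 15.92
position: [534.9, 227.9, 86.2]
ee_rot: [0.024, 1.0, -0.001, -0.002]
contact_force: [0.5, -0.4, -2.2]
gripper_width: 47.2
grasp_force: 40.0
```

```bash
python3 - <<'E'
from h import *
plan([536.5,229,45],np.radians(87.2))
im=get_image("side");t=get_image("top")
a=cv2.resize(im[270:400,210:350],(431,400));b=cv2.resize(t[150:290,130:250],(343,400))
cv2.imwrite("pics/p5.png",np.hstack([a,b])[:,:,::-1])
g=t.astype(int);m=((g[...,0]-g[...,2]<27)&(g.sum(2)>330)).astype(np.uint8)
mm=m[150:300,130:260]
for c in cv2.findContours(mm,0,2)[0]:
    if cv2.contourArea(c)>30:x,y,w,h=cv2.boundingRect(c);print("top grey",x+130,y+150,w,h)
# expected stone ends top view
print(proj("top",[[535.5+s*55,229+d,110] for s in(-1,1) for d in(-25,25)]).round(0).tolist())
E
```

```text
t 15.93 pos [534.9 227.9  86.2] w 47.2 shift [-1.7  1.3 41.1]
cur y heading 1.5223 roll needed 0.0004 j6 -2.2998073395186247
top grey 176 232 5 14
[[201.0, 247.0], [176.0, 247.0], [203.0, 194.0], [178.0, 193.0]]
```

View pics/p5.png

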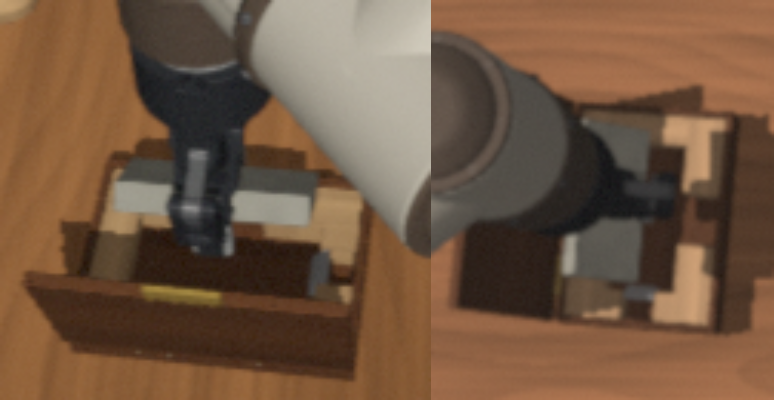

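The stone hangs tilted over the case, square to the pocket: side crop stone at (215,190), clip at (320,270), notches in line with the fingers. This was the last picture I may view, so the rest runs on numbers. The plan:
1. Rest the stone on the pocket floor and the block edge.
2. Slide it flatter.
3. Regrip it.

>>> arm_command(
  steps=[-0.0017,0.0012,0.015,0,0,0,0.02,0,0,0,0.015,0,0,0,0.01,0,0,0,0.006,0,0,0,0.003,0,0,0,0,0],
)

```text
clock: 16.9
position: [538.1, 230.2, 19.2]
ee_rot: [0.024, 1.0, 0.0, 0.0]
contact_force: [0.1, -0.9, -2.7]
gripper_width: 47.3
grasp_force: 40.0
```

>>> arm_command(
  steps=[0,0,0.003,0,0,0,0.002,0,0,0,0,0],
)

```text
clock: 17.27
position: [538.3, 230.2, 14.1]
ee_rot: [0.024, 1.0, 0.0, 0.0]
contact_force: [0.8, -0.6, -1.9]
gripper_width: 47.0
grasp_force: 40.0
```

>>> arm_command(
  steps=[0,0,0.001,0,0,0,0.001,0],
)

```text
clock: 17.52
position: [538.1, 230.1, 12.1]
ee_rot: [0.024, 1.0, 0.0, 0.0]
contact_force: [0.4, 0.0, -1.9]
gripper_width: 47.3
grasp_force: 40.0
```

>>> arm_command(
  steps=[0.001,0,0.001,0,0,0,0.001,0,0,0,0,0],
)

```text
clock: 17.9
position: [537.0, 230.1, 10.0]
ee_rot: [0.024, 1.0, 0.0, 0.0]
contact_force: [1.0, 0.2, -1.8]
gripper_width: 47.1
grasp_force: 40.0
```

>>> arm_command(
  steps=[0,0,0.001,0,0,0,0,0],
)

```text
clock: 18.15
position: [537.0, 230.1, 9.0]
ee_rot: [0.024, 1.0, 0.0, 0.0]
contact_force: [0.9, -0.4, -1.6]
gripper_width: 46.8
grasp_force: 40.0
```

>>> arm_command(
  steps=[0,0,0.001,0,0,0,0,0],
)

```text
clock: 18.4
position: [537.0, 230.1, 8.0]
ee_rot: [0.024, 1.0, 0.0, 0.0]
contact_force: [1.1, -0.8, -1.2]
gripper_width: 47.0
grasp_force: 40.1
```

>>> arm_command(
  steps=[0,0,0.001,0,0,0,0,0],
)

```text
clock: 18.65
position: [537.1, 230.2, 7.8]
ee_rot: [0.024, 1.0, 0.0, 0.0]
contact_force: [-0.9, -0.6, 4.5]
gripper_width: 47.0
grasp_force: 41.1
```

>>> arm_command(
  steps=[0,0,0.001,0,0,0,0,0],
)

```text
clock: 18.9
position: [537.1, 230.2, 7.7]
ee_rot: [0.024, 1.0, 0.0, 0.0]
contact_force: [-1.8, -0.7, 10.7]
gripper_width: 47.3
grasp_force: 41.8
```

>>> arm_command(
  steps=[0,0,-0.001,0,0,0,0,0],
  grip=0.0485,
)

```text
clock: 19.15
position: [537.2, 230.3, 7.4]
ee_rot: [0.024, 1.0, 0.0, 0.0]
contact_force: [-0.1, 0.8, 4.6]
gripper_width: 48.4
grasp_force: 14.5
```

>>> arm_command(
  steps=[0,0,0,0,0,0,0,0],
  grip=0.05,
)

```text
clock: 19.4
position: [537.2, 230.4, 6.8]
ee_rot: [0.024, 1.0, 0.0, 0.0]
contact_force: [1.2, 2.5, 0.9]
gripper_width: 50.2
grasp_force: 0.8
```

>>> arm_command(
  steps=[0,0,0,0,0,0,0,0],
  grip=0.0515,
)

```text
clock: 19.65
position: [536.9, 230.1, 6.8]
ee_rot: [0.024, 1.0, -0.0, -0.0]
contact_force: [0.4, 0.3, -0.1]
gripper_width: 51.4
grasp_force: 0.5
```

>>> arm_command(
  steps=[0,0,0,0,0,0,0,0],
  grip=0.0535,
)

```text
clock: 19.9
position: [536.7, 229.8, 6.8]
ee_rot: [0.024, 1.0, -0.0, -0.0]
contact_force: [0.7, 1.0, -1.1]
gripper_width: 53.4
grasp_force: 0.3
```

>>> arm_command(
  steps=[0,-0.0015,0,0,0,-0.0015,0,0,0,-0.0015,0,0,0,0,0,0],
)

```text
clock: 20.4
position: [536.9, 225.6, 7.2]
ee_rot: [0.024, 1.0, 0.0, 0.0]
contact_force: [0.8, 2.4, 0.7]
gripper_width: 53.5
grasp_force: 1.2
```

>>> arm_command(
  steps=[0,-0.001,0,0,0,-0.001,0,0,0,-0.001,0,0,0,0,0,0],
)

```text
clock: 20.9
position: [536.6, 222.4, 6.9]
ee_rot: [0.024, 1.0, -0.0, -0.0]
contact_force: [0.1, 1.8, 0.6]
gripper_width: 53.5
grasp_force: 1.0
```

```bash
python3 - <<'E'
from h import *
im=get_image("side");cv2.imwrite("pics/s6.png",im[:,:,::-1]);plan([536.5,220.5,7]);print(read_state()["contact_force"].round(1))
# bright upper narrow edge in side image at a column on each side of the gripper
for x in(500,580):
    for nm,th in(("40",40),("30",30),("24",24),("10",10)):
        t=np.radians(th);yl=217+27-19/np.tan(t);p=[[x,yl+50*np.cos(t),6+50*np.sin(t)],[x,yl+50*np.cos(t)-18*np.sin(t),6+50*np.sin(t)+18*np.cos(t)],[x,yl-18*np.sin(t),6+18*np.cos(t)]]
        print(x,nm,proj("side",p).round(1).tolist())
    u,v=proj("side",[x,235,40])[0];u=int(round(u));print("col",u)
    print([(r,int(im[r,u].sum()),int(im[r,u,0])-int(im[r,u,2])) for r in range(310,355)])
E
```

```text
t 20.95 pos [536.6 222.4   6.9] w 53.4 shift [-0.  -1.9 -0.1]
[-0.6  1.4 -0.1]
500 40 [[300.7, 368.7], [300.9, 359.1], [302.8, 350.1]]
500 30 [[301.0, 368.2], [301.1, 359.4], [303.1, 346.1]]
500 24 [[301.3, 365.8], [301.4, 357.7], [303.4, 342.2]]
500 10 [[303.8, 340.6], [303.7, 334.1], [305.4, 315.4]]
col 302
[(310, 503, 22), (311, 502, 20), (312, 502, 20), (313, 494, 20), (314, 495, 20), (315, 488, 21), (316, 488, 20), (317, 480, 21), (318, 478, 20), (319, 472, 20), (320, 467, 21), (321, 462, 19), (322, 460, 20), (323, 455, 19), (324, 443, 19), (325, 439, 18), (326, 433, 18), (327, 425, 19), (328, 419, 19), (329, 405, 19), (330, 392, 17), (331, 382, 18), (332, 371, 16), (333, 351, 16), (334, 337, 20), (335, 345, 36), (336, 380, 60), (337, 400, 74), (338, 403, 74), (339, 389, 74), (340, 383, 70), (341, 376, 70), (342, 371, 68), (343, 360, 66), (344, 355, 67), (345, 347, 64), (346, 255, 22), (347, 237, 10), (348, 235, 10), (349, 235, 9), (350, 231, 10), (351, 216, 8), (352, 174, 6), (353, 175, 6), (354, 169, 4)]
580 40 [[256.6, 366.7], [256.8, 357.2], [260.8, 348.3]]
580 30 [[257.3, 3
[... 160 characters left out ...]
(310, 161, 14), (311, 150, 15), (312, 152, 11), (313, 138, 2), (314, 123, -4), (315, 111, -2), (316, 96, -2), (317, 96, 2), (318, 102, 4), (319, 123, 7), (320, 129, 16), (321, 95, 7), (322, 93, 12), (323, 110, 20), (324, 135, 23), (325, 195, 47), (326, 325, 61), (327, 370, 68), (328, 379, 72), (329, 391, 73), (330, 407, 75), (331, 411, 75), (332, 408, 75), (333, 406, 74), (334, 396, 74), (335, 385, 73), (336, 380, 71), (337, 381, 72), (338, 376, 74), (339, 378, 71), (340, 374, 70), (341, 364, 69), (342, 251, 27), (343, 229, 10), (344, 235, 9), (345, 237, 9), (346, 236, 10), (347, 234, 8), (348, 179, 8), (349, 172, 5), (350, 165, 7), (351, 175, 6), (352, 193, 8), (353, 204, 8), (354, 212, 6)]
```

>>> arm_command(
  steps=[0,-0.001,0,0,0,-0.0005,0,0,0,-0.0005,0,0,0,0,0,0],
)

```text
clock: 21.45
position: [536.5, 220.5, 7.0]
ee_rot: [0.024, 1.0, 0.0, -0.0]
contact_force: [-0.1, 2.4, -0.0]
gripper_width: 53.4
grasp_force: 1.1
```

```bash
python3 - <<'E'
from h import *
im=get_image("side");cv2.imwrite("pics/s7.png",im[:,:,::-1]);plan([536.5,220.5,7]);print(read_state()["contact_force"].round(1))
for u in(302,258):
    print(u,[(r,int(im[r,u].sum()),int(im[r,u,0])-int(im[r,u,2])) for r in range(336,364)])
E
```

```text
t 21.5 pos [536.5 220.5   7. ] w 53.9 shift [-0. -0.  0.]
[0.9 2.1 0.4]
302 [(336, 409, 72), (337, 408, 74), (338, 400, 73), (339, 397, 72), (340, 384, 72), (341, 379, 70), (342, 370, 69), (343, 355, 68), (344, 346, 63), (345, 264, 29), (346, 247, 10), (347, 243, 10), (348, 237, 10), (349, 230, 8), (350, 227, 10), (351, 235, 8), (352, 232, 7), (353, 172, 6), (354, 168, 9), (355, 183, 8), (356, 210, 8), (357, 220, 6), (358, 218, 10), (359, 217, 8), (360, 213, 10), (361, 213, 8), (362, 217, 8), (363, 213, 8)]
258 [(336, 381, 71), (337, 376, 73), (338, 383, 71), (339, 373, 71), (340, 360, 69), (341, 246, 36), (342, 232, 9), (343, 234, 9), (344, 233, 9), (345, 237, 8), (346, 235, 9), (347, 229, 8), (348, 177, 7), (349, 157, 6), (350, 167, 7), (351, 176, 7), (352, 217, 9), (353, 208, 6), (354, 207, 7), (355, 212, 7), (356, 210, 9), (357, 226, 8), (358, 217, 7), (359, 211, 8), (360, 179, 12), (361, 116, 30), (362, 194, 57), (363, 347, 96)]
```

```bash
python3 - <<'E'
from h import *
from scipy.optimize import least_squares
im=cv2.imread("pics/s5.png")[:,:,::-1].astype(int)
def model(th,yl,zl,x):
    t=np.radians(th);c,s=np.cos(t),np.sin(t)
    return proj("side",[[x,yl-18*s,zl+18*c],[x,yl+50*c-18*s,zl+50*s+18*c],[x,yl+50*c,zl+50*s]])[:,1]
for x,rows in((580,[340.7,351.3,360.2]),(500,[344.7,355,364.5])):
    for dz in(6,8,12):
        r=least_squares(lambda p:model(p[0],p[1],dz,x)-rows,[35,220]);print(x,dz,r.x.round(1),r.fun.round(1))
# calibration of the method: stone seated on the cradle, s4 col 276 (rows 225,226.5,234.6)
u=276;x=cast("side",[276,230],72)[0,0]
r=least_squares(lambda p:model(p[0],p[1],40,x)-[224.3,226,234.4],[40,-80]);print("cradle",x.round(0),r.x.round(1),r.fun.round(1))
# held after lift, s5 rows 221,222,230.7 ; vertex z 51.5
r=least_squares(lambda p:model(p[0],p[1],51.5,x)-[220.5,222.3,230.9],[40,-80]);print("held",r.x.round(1),r.fun.round(1))
for r0 in (6,25): print(cast("side",[[302,345]],r0))
E
sed -n 1,1p /dev/null
```

```text
580 6 [ 35.4 204. ] [-0.  -0.1  0.2]
580 8 [ 35.5 205.2] [-0.  -0.1  0.2]
580 12 [ 35.6 207.8] [-0.  -0.2  0.2]
500 6 [ 36.3 209.1] [ 0.   0.1 -0.1]
500 8 [ 36.4 210.3] [ 0.   0.1 -0.1]
500 12 [ 36.5 212.8] [ 0.   0.1 -0.1]
cradle 575.0 [ 41.2 -76.3] [ 0.  0. -0.]
held [ 40.4 -76.8] [ 0.   0.1 -0.1]
[[503.28804238 190.13528585   6.        ]]
[[501.99451508 201.92169425  25.        ]]
```

>>> arm_command(
  steps=[0,0.001,0,0,0,0.001,0,0,0,0.001,0,0,0,0.0005,0,0,0,0.0005,0,0,0,0.0005,0,0,0,0,0,0],
)

```text
clock: 22.38
position: [536.6, 224.9, 7.0]
ee_rot: [0.024, 1.0, -0.0, -0.0]
contact_force: [0.1, 1.7, 0.6]
gripper_width: 53.5
grasp_force: 0.0
```

```bash
cat > tilt.py <<'E'
from h import *
from scipy.optimize import least_squares
def model(th,yl,zl,x):
    t=np.radians(th);c,s=np.cos(t),np.sin(t)
    return proj("side",[[x,yl-18*s,zl+18*c],[x,yl+50*c-18*s,zl+50*s+18*c],[x,yl+50*c,zl+50*s]])[:,1]
im=get_image("side").astype(int);s=read_state()
print("t",round(s["clock"],2),s["position"].round(1),"w",round(s["gripper_width"],1),s["contact_force"].round(1),"gf",round(s["grasp_force"],1))
for u,r0 in((302,325),(258,325)):
    g=im[r0:375,u];grey=(g[:,0]-g[:,2]<28)&(g.sum(1)>140)
    runs=[];k=0
    while k<len(grey):
        if grey[k]:
            j=k
            while j<len(grey) and grey[j]:j+=1
            if j-k>5:runs.append((r0+k,r0+j))
            k=j
        k+=1
    print(u,runs,[int(v) for v in im[runs[-1][0]-1:runs[-1][1]+1,u].sum(1)] if runs else im[r0:375,u].sum(1).tolist())
E
python3 tilt.py
```

```text
t 22.43 [536.6 225.    7. ] w 53.6 [0.6 0.3 1.5] gf 0.0
302 [(325, 336), (346, 367)] [230, 289, 294, 299, 298, 283, 195, 168, 167, 176, 181, 180, 170, 167, 181, 177, 212, 216, 212, 215, 205, 173, 207]
258 [(342, 362)] [252, 283, 283, 301, 295, 288, 201, 189, 182, 181, 174, 167, 168, 177, 191, 188, 206, 210, 196, 222, 206, 221]
```

>>> arm_command(
  steps=[0,0,0,0,0,0,-0.003,0,0,0,-0.003,0,0,0,-0.003,0,0,0,0,0],
  grip=0.058,
)

```text
clock: 23.05
position: [536.9, 225.2, 16.5]
ee_rot: [0.024, 1.0, 0.0, 0.0]
contact_force: [-0.2, 0.6, 0.4]
gripper_width: 58.1
grasp_force: 0.0
```

>>> arm_command(
  steps=[0,0,0,0,0,0,0,0,0,0,0,0],
  grip=0.0525,
)

```text
clock: 23.42
position: [536.7, 224.8, 16.2]
ee_rot: [0.024, 1.0, -0.0, -0.0]
contact_force: [-0.8, -2.6, 2.2]
gripper_width: 53.0
grasp_force: 2.3
```

>>> arm_command(
  steps=[0,0,0,0,0,0,0,0],
  grip=0.051,
)

```text
clock: 23.68
position: [536.7, 224.9, 16.4]
ee_rot: [0.024, 1.0, -0.0, -0.0]
contact_force: [-0.3, -1.3, 4.9]
gripper_width: 51.4
grasp_force: 18.1
```

```bash
python3 tilt.py
```

```text
t 23.73 [536.7 224.9  16.4] w 51.5 [-0.  -1.8  4.5] gf 18.1
302 [(325, 333), (346, 367)] [234, 292, 310, 300, 292, 286, 193, 175, 182, 179, 182, 171, 169, 173, 179, 176, 207, 201, 213, 211, 206, 176, 194]
258 [(342, 362)] [263, 282, 290, 280, 292, 287, 207, 171, 182, 175, 173, 177, 172, 175, 175, 189, 198, 211, 214, 213, 208, 215]
```

>>> arm_command(
  steps=[0,0,0,0,0,0,-0.002,0,0,0,-0.004,0,0,0,-0.01,0,0,0,-0.02,0,0,0,-0.015,0,0,0,0,0],
  grip=0.05,
)

```text
clock: 24.6
position: [537.4, 225.7, 68.6]
ee_rot: [0.024, 1.0, 0.001, 0.001]
contact_force: [-0.3, -0.7, -2.9]
gripper_width: 50.8
grasp_force: 31.3
```

>>> arm_command(
  steps=[0,-0.015,0,0,0,-0.025,0,0,0,-0.025,0,0,0,-0.025,0,0,0,-0.025,0,0,0,-0.02,0,0,0,-0.015,0,0,0,0,0.025,0,0,0,0.02,0,0,0,0,0],
)

```text
clock: 25.85
position: [528.4, 74.4, 20.7]
ee_rot: [0.024, 1.0, -0.001, -0.002]
contact_force: [-1.1, 0.4, -2.7]
gripper_width: 50.4
grasp_force: 31.3
```

>>> arm_command(
  steps=[0,0,0.003,0,0,0,0.002,0,0,0,0,0],
)

```text
clock: 26.22
position: [529.7, 75.4, 17.4]
ee_rot: [0.024, 1.0, 0.0, 0.0]
contact_force: [-0.8, -0.3, -2.8]
gripper_width: 50.6
grasp_force: 31.3
```

>>> arm_command(
  steps=[0,0,0.002,0,0,0,0.002,0,0,0,0.001,0,0,0,0.001,0,0,0,0,0],
)

```text
clock: 26.85
position: [529.5, 75.2, 11.0]
ee_rot: [0.024, 1.0, -0.0, -0.0]
contact_force: [-0.6, -0.1, -2.8]
gripper_width: 50.3
grasp_force: 31.3
```

>>> arm_command(
  steps=[0,0,0.001,0,0,0,0,0],
)

```text
clock: 27.1
position: [529.6, 75.3, 10.7]
ee_rot: [0.024, 1.0, -0.0, 0.0]
contact_force: [-2.5, 0.1, 3.3]
gripper_width: 50.7
grasp_force: 32.1
```

>>> arm_command(
  steps=[0,0,0.001,0,0,0,0,0],
)

```text
clock: 27.35
position: [529.6, 75.3, 10.5]
ee_rot: [0.024, 1.0, -0.0, 0.0]
contact_force: [-4.4, -0.2, 10.6]
gripper_width: 50.4
grasp_force: 32.9
```

>>> arm_command(
  steps=[0,0,0,0,0,0,0,0],
  grip=0.0517,
)

```text
clock: 27.6
position: [529.8, 75.4, 10.2]
ee_rot: [0.024, 1.0, 0.0, 0.0]
contact_force: [-3.3, 0.1, 7.5]
gripper_width: 51.6
grasp_force: 12.3
```

>>> arm_command(
  steps=[0,0,0.001,0,0,0,0.001,0,0,0,0,0],
)

```text
clock: 27.98
position: [530.0, 75.9, 8.6]
ee_rot: [0.024, 1.0, 0.0, 0.001]
contact_force: [-3.6, 2.7, 10.5]
gripper_width: 51.6
grasp_force: 15.0
```

>>> arm_command(
  steps=[0,0,0.001,0,0,0,0.001,0,0,0,0,0],
)

```text
clock: 28.35
position: [530.4, 76.3, 6.8]
ee_rot: [0.023, 1.0, 0.001, 0.001]
contact_force: [-4.6, 3.7, 11.6]
gripper_width: 51.8
grasp_force: 17.0
```

>>> arm_command(
  steps=[0,0,0.001,0,0,0,0.001,0,0,0,0.001,0,0,0,0,0],
)

```text
clock: 28.85
position: [531.1, 76.7, 3.8]
ee_rot: [0.023, 1.0, 0.001, 0.002]
contact_force: [-4.7, 4.8, 9.6]
gripper_width: 51.5
grasp_force: 17.5
```

```bash
python3 - <<'E'
from h import *
im=get_image("side");cv2.imwrite("pics/s8.png",im[:,:,::-1]);s=read_state();print(s["position"].round(1),s["contact_force"].round(1),round(s["grasp_force"],1),s["gripper_width"])
im=im.astype(int)
def model(th,yl,zl,x):
    t=np.radians(th);c,q=np.cos(t),np.sin(t)
    return proj("side",[[x,yl-18*q,zl+18*c],[x,yl+50*c-18*q,zl+50*q+18*c],[x,yl+50*c,zl+50*q]]).round(1).tolist()
for th in(25,15,8,0):print(th,model(th,57,0,490),model(th,53,0,570))
for x in(490,570):
    u=int(round(proj("side",[x,80,20])[0,0]));print(u,[(r,int(im[r,u].sum()),int(im[r,u,0]-im[r,u,2])) for r in range(268,310)])
E
```

```text
[531.1  76.7   3.8] [-4.4  4.5  9.6] 17.5 51.45365077923296
25 [[312.9, 284.7], [311.5, 295.9], [311.4, 303.8]] [[275.2, 281.8], [272.2, 292.8], [272.3, 300.7]]
15 [[312.8, 285.5], [311.4, 300.4], [311.4, 307.4]] [[275.0, 282.6], [272.1, 297.3], [272.4, 304.2]]
8 [[312.7, 286.2], [311.3, 303.4], [311.4, 309.6]] [[274.9, 283.2], [272.1, 300.3], [272.5, 306.5]]
0 [[312.7, 287.1], [311.3, 306.6], [311.4, 311.8]] [[274.7, 284.1], [272.2, 303.4], [272.7, 308.6]]
312 [(268, 485, 20), (269, 480, 19), (270, 475, 20), (271, 477, 19), (272, 470, 19), (273, 472, 20), (274, 466, 20), (275, 461, 19), (276, 459, 19), (277, 453, 19), (278, 445, 20), (279, 447, 19), (280, 441, 20), (281, 433, 17), (282, 424, 18), (283, 427, 18), (284, 431, 19), (285, 448, 19), (286, 451, 19), (287, 421, 20), (288, 390, 19), (289, 359, 18), (290, 336, 21), (291, 317, 20), (292, 277, 20), (293, 258, 19), (294, 276, 15), (295, 303, 16), (296, 304, 16), (297, 296, 14), (298, 329, 13), (299, 346, 14), (300, 399, 15), (301, 433, 14), (302, 438, 15), (303, 430, 15), (304, 440, 16), (305, 432, 15), (306, 429, 16), (307, 366, 32), (308, 304, 74), (309, 295, 79)]
273 [(268, 286, 81), (269, 291, 86), (270, 298, 82), (271, 290, 84), (272, 296, 83), (273, 289, 85), (274, 290, 84), (275, 295, 83), (276, 298, 81), (277, 287, 86), (278, 297, 84), (279, 298, 83), (280, 299, 87), (281, 299, 83), (282, 279, 62), (283, 368, 17), (284, 352, 14), (285, 341, 13), (286, 348, 13), (287, 354, 13), (288, 351, 12), (289, 338, 11), (290, 346, 14), (291, 345, 12), (292, 339, 12), (293, 340, 12), (294, 338, 13), (295, 332, 12), (296, 346, 12), (297, 435, 14), (298, 428, 16), (299, 423, 15), (300, 432, 13), (301, 422, 14), (302, 424, 14), (303, 431, 21), (304, 336, 73), (305, 314, 86), (306, 309, 88), (307, 313, 88), (308, 316, 87), (309, 311, 87)]
```

>>> arm_command(
  steps=[0,0,0.001,0,0,0,0.001,0,0,0,0.001,0,0,0,0,0],
  grip=0.0514,
)

```text
clock: 29.4
position: [531.5, 76.8, 0.6]
ee_rot: [0.023, 1.0, 0.001, 0.002]
contact_force: [-2.2, 4.3, 6.6]
gripper_width: 51.8
grasp_force: 14.5
```

>>> arm_command(
  steps=[0,0,0.001,0,0,0,0.001,0,0,0,0,0],
  grip=0.0508,
)

```text
clock: 29.78
position: [531.8, 77.0, -1.0]
ee_rot: [0.023, 1.0, 0.001, 0.003]
contact_force: [-2.0, 4.2, 9.3]
gripper_width: 51.2
grasp_force: 20.8
```

>>> arm_command(
  steps=[0,0,0.001,0,0,0,0,0],
)

```text
clock: 30.02
position: [531.8, 77.0, -2.2]
ee_rot: [0.023, 1.0, 0.001, 0.003]
contact_force: [-2.8, 4.2, 7.5]
gripper_width: 51.1
grasp_force: 18.0
```

>>> arm_command(
  steps=[0,0,0.001,0,0,0,0,0],
  grip=0.0504,
)

```text
clock: 30.28
position: [531.9, 77.0, -3.0]
ee_rot: [0.023, 1.0, 0.001, 0.003]
contact_force: [-1.6, 3.6, 10.1]
gripper_width: 51.0
grasp_force: 23.5
```

>>> arm_command(
  steps=[0,0,0.001,0,0,0,0,0],
)

```text
clock: 30.52
position: [531.9, 77.0, -3.1]
ee_rot: [0.023, 1.0, 0.001, 0.003]
contact_force: [-5.0, 4.0, 15.8]
gripper_width: 50.9
grasp_force: 25.8
```

```bash
python3 - <<'E'
from h import *
im=get_image("side");s=read_state();print(s["position"].round(1),s["contact_force"].round(1),round(s["grasp_force"],1),s["gripper_width"])
im=im.astype(int)
print([(r,int(im[r,273].sum()),int(im[r,273,0]-im[r,273,2])) for r in range(280,310)])
E
```

```text
[531.9  77.   -3. ] [-3.4  4.1 16.1] 25.8 50.94995801505107
[(280, 296, 86), (281, 292, 85), (282, 272, 65), (283, 338, 22), (284, 377, 14), (285, 373, 12), (286, 379, 13), (287, 383, 15), (288, 384, 14), (289, 387, 16), (290, 388, 15), (291, 387, 12), (292, 381, 13), (293, 378, 14), (294, 373, 14), (295, 371, 12), (296, 373, 14), (297, 366, 14), (298, 358, 14), (299, 379, 13), (300, 402, 13), (301, 404, 14), (302, 401, 16), (303, 398, 14), (304, 402, 16), (305, 426, 20), (306, 336, 73), (307, 310, 89), (308, 306, 89), (309, 321, 86)]
```

>>> arm_command(
  steps=[0,0,-0.0005,0,0,0,0,0],
  grip=0.0509,
)

```text
clock: 30.82
position: [531.9, 77.0, -3.1]
ee_rot: [0.023, 1.0, 0.001, 0.003]
contact_force: [-3.7, 5.5, 12.8]
gripper_width: 51.0
grasp_force: 21.7
```

>>> arm_command(
  steps=[0,0,0,0,0,0,0,0],
  grip=0.0512,
)

```text
clock: 31.08
position: [531.9, 77.0, -3.1]
ee_rot: [0.023, 1.0, 0.001, 0.003]
contact_force: [-3.0, 3.9, 11.8]
gripper_width: 51.4
grasp_force: 16.8
```

>>> arm_command(
  steps=[0,0,0,0,0,0,0,0],
  grip=0.0515,
)

```text
clock: 31.32
position: [532.0, 77.0, -3.2]
ee_rot: [0.023, 1.0, 0.001, 0.003]
contact_force: [-2.4, 5.2, 11.2]
gripper_width: 51.1
grasp_force: 12.2
```

>>> arm_command(
  steps=[0,0,0,0,0,0,0,0],
  grip=0.0518,
)

```text
clock: 31.58
position: [532.0, 77.1, -3.3]
ee_rot: [0.023, 1.0, 0.001, 0.003]
contact_force: [-3.3, 5.5, 10.5]
gripper_width: 51.7
grasp_force: 8.4
```

```bash
cat > c.py <<'E'
from h import *
im=get_image("side");s=read_state();print(s["clock"],s["position"].round(1),s["contact_force"].round(1),round(s["grasp_force"],1),s["gripper_width"])
im=im.astype(int)
print([(r,int(im[r,273].sum()),int(im[r,273,0]-im[r,273,2])) for r in range(280,310)])
E
python3 c.py
```

```text
31.625 [532.   77.1  -3.3] [-2.9  4.3 10.8] 8.4 52.0224845272864
[(280, 295, 85), (281, 301, 83), (282, 275, 64), (283, 339, 25), (284, 376, 14), (285, 375, 13), (286, 379, 16), (287, 385, 13), (288, 387, 15), (289, 393, 15), (290, 388, 15), (291, 385, 15), (292, 384, 15), (293, 381, 13), (294, 377, 14), (295, 375, 13), (296, 377, 12), (297, 368, 14), (298, 362, 13), (299, 371, 14), (300, 419, 16), (301, 403, 13), (302, 401, 14), (303, 399, 15), (304, 401, 15), (305, 423, 20), (306, 328, 74), (307, 313, 88), (308, 314, 89), (309, 311, 90)]
```

>>> arm_command(
  steps=[0,0,0,0,0,0,0,0],
  grip=0.0522,
)

```text
clock: 31.88
position: [532.0, 77.2, -3.3]
ee_rot: [0.023, 1.0, 0.001, 0.003]
contact_force: [-1.6, 5.1, 10.7]
gripper_width: 52.2
grasp_force: 5.1
```

>>> arm_command(
  steps=[0,0,0,0],
  grip=0.0525,
)

```text
clock: 32.0
position: [532.1, 77.2, -3.4]
ee_rot: [0.023, 1.0, 0.001, 0.003]
contact_force: [-2.3, 4.9, 9.2]
gripper_width: 52.4
grasp_force: 4.8
```

>>> arm_command(
  steps=[0,0,0,0],
  grip=0.0529,
)

```text
clock: 32.12
position: [532.1, 77.2, -3.5]
ee_rot: [0.023, 1.0, 0.001, 0.003]
contact_force: [-2.2, 5.6, 9.6]
gripper_width: 53.0
grasp_force: 4.5
```

```bash
python3 c.py
```

```text
32.175 [532.2  77.2  -3.5] [-1.6  5.3  9.1] 4.5 52.810578224179984
[(280, 296, 84), (281, 306, 82), (282, 287, 83), (283, 243, 34), (284, 423, 15), (285, 414, 15), (286, 406, 16), (287, 409, 14), (288, 412, 15), (289, 417, 15), (290, 416, 16), (291, 411, 15), (292, 419, 14), (293, 415, 13), (294, 406, 14), (295, 405, 14), (296, 407, 15), (297, 403, 13), (298, 397, 16), (299, 393, 14), (300, 392, 15), (301, 389, 14), (302, 393, 15), (303, 377, 13), (304, 374, 12), (305, 380, 13), (306, 378, 15), (307, 416, 21), (308, 328, 73), (309, 314, 89)]
```

>>> arm_command(
  steps=[0,0,-0.003,0,0,0,-0.003,0,0,0,-0.002,0,0,0,0,0],
  grip=0.056,
)

```text
clock: 32.67
position: [529.5, 75.1, 2.5]
ee_rot: [0.024, 1.0, -0.0, 0.0]
contact_force: [-0.5, 0.4, 0.6]
gripper_width: 55.8
grasp_force: 0.0
```

>>> arm_command(
  steps=[0,0,0,0,0,0,0,0,0,0,0,0],
  grip=0.046,
)

```text
clock: 33.05
position: [529.9, 75.4, 2.9]
ee_rot: [0.024, 1.0, 0.0, 0.0]
contact_force: [-0.2, 1.0, 5.0]
gripper_width: 48.2
grasp_force: 63.7
```

```bash
python3 - <<'E'
from h import *
im=get_image("side").astype(int);plan([536,217.3,70],np.radians(87.2));s=read_state();print(s["grasp_force"],s["contact_force"].round(1))
# stone ends along x in side view: grey run on the top face row
m=((im[...,0]-im[...,2]<28)&(im.sum(2)>330)).astype(np.uint8)
for r in(303,305):
    c=np.where(m[r,230:345])[0]+230;print(r,c.min(),c.max())
for sx in(-55,55):print(proj("side",[[531+sx,102-sx*np.tan(np.radians(2.8)),10]]).round(1))
E
```

```text
t 33.1 pos [529.9  75.4   3. ] w 48.4 shift [  0.6 142.  -67. ]
cur y heading 1.5229 roll needed 0.001 j6 -2.063577712792314
63.70913028717041 [0.2 0.4 5.4]
303 264 315
305 264 315
[[318.3 308.3]]
[[264.9 304. ]]
```

>>> arm_command(
  steps=[0,0,-0.015,0,0,0,-0.025,0,0,0,-0.025,0,0.0006,0.023,0,0,0.0006,0.025,0,0,0.0006,0.025,0,0,0.0006,0.025,0,0,0.0006,0.025,0,0,0.0006,0.019,0,0,0,0,0.013,0,0,0,0,0],
)

```text
clock: 34.48
position: [531.3, 216.2, 52.8]
ee_rot: [0.024, 1.0, -0.001, -0.002]
contact_force: [-1.2, -1.6, -2.6]
gripper_width: 48.7
grasp_force: 62.8
```

```bash
python3 - <<'E'
from h import *
im=get_image("side").astype(int);t=get_image("top").astype(int);plan([533,217.3,30],np.radians(87.2));s=read_state();print(s["grasp_force"],s["contact_force"].round(1))
p=s["position"]
zt=p[2]-3+18
m=((im[...,0]-im[...,2]<28)&(im.sum(2)>150)).astype(np.uint8)
q=proj("side",[[p[0]+3+a,p[1]+b-a*.049,zt] for a in(-55,55) for b in(-25,25)]);print(q.round(1).tolist())
for r in range(int(q[:,1].min())+3,int(q[:,1].max())+8,3):
    c=np.where(m[r,230:345])[0]+230
    print(r,c.min() if len(c) else None,c.max() if len(c) else None,len(c))
q=proj("top",[[p[0]+3+a,p[1]+b-a*.049,zt] for a in(-55,55) for b in(-25,0,25)]);print(q.round(1).tolist())
for u in range(180,206,5):print(u,[(r,int(t[r,u].sum()),int(t[r,u,0]-t[r,u,2])) for r in list(range(239,258))])
E
```

```text
t 34.58 pos [532.4 216.4  54. ] w 48.3 shift [-0.6  1.  24. ]
cur y heading 1.5218 roll needed -0.0001 j6 -2.2876682937680792
62.79341697692871 [-1.  -0.5 -1.9]
[[313.4, 329.0], [311.9, 352.7], [254.5, 324.1], [250.9, 347.4]]
327 255 344 54
330 255 344 74
333 254 344 70
336 253 344 69
339 253 344 67
342 252 344 71
345 251 344 61
348 250 344 56
351 251 344 55
354 268 344 39
357 287 344 15
[[210.5, 249.0], [198.7, 248.8], [186.8, 248.7], [214.8, 197.3], [203.1, 197.1], [191.3, 197.0]]
180 [(239, 228, 36), (240, 227, 38), (241, 230, 38), (242, 228, 37), (243, 233, 36), (244, 233, 37), (245, 234, 38), (246, 231, 39), (247, 235, 39), (248, 231, 38), (249, 236, 38), (250, 233, 38), (251, 237, 37), (252, 235, 37), (253, 234, 38), (254, 234, 39), (255, 235, 39), (256, 234, 38), (257, 234, 37)]
185 [(239, 248, 42), (240, 247, 41), (241, 250, 41), (242, 248, 40), (243, 247, 41), (244, 251, 42), (245, 247, 41), (246, 245, 42), (247, 252, 42), (248, 247, 40), (249, 246, 41), (250, 249, 40), (251, 245, 42), (252, 251, 42), (253, 248, 41), (254, 249, 40), (255, 245, 40), (256, 246, 40), (257, 249,
[... 531 characters left out ...]
2, 218, 37), (253, 226, 37), (254, 220, 37), (255, 222, 36), (256, 234, 38), (257, 294, 49)]
200 [(239, 426, 19), (240, 419, 19), (241, 423, 18), (242, 420, 18), (243, 421, 19), (244, 425, 19), (245, 428, 17), (246, 427, 17), (247, 425, 19), (248, 384, 16), (249, 288, 11), (250, 229, 7), (251, 226, 3), (252, 230, 4), (253, 232, 5), (254, 198, 8), (255, 148, 19), (256, 130, 26), (257, 131, 24)]
205 [(239, 437, 19), (240, 441, 19), (241, 437, 18), (242, 437, 18), (243, 436, 19), (244, 429, 20), (245, 436, 18), (246, 439, 18), (247, 438, 19), (248, 421, 18), (249, 357, 14), (250, 246, 8), (251, 227, 4), (252, 246, 4), (253, 267, 5), (254, 240, 6), (255, 165, 14), (256, 123, 23), (257, 119, 26)]
```

```bash
python3 - <<'E'
from h import *
t=cv2.imread("pics/top0.png").astype(int)
for r in(207,212,240,246):
    print(r,[(c,int(t[r,c].sum())) for c in range(176,236)][::1] if r in(212,240) else "")
for c in(202,208):print(c,[(r,int(t[r,c].sum())) for r in list(range(186,208))+list(range(244,266))])
E
```

```text
207 
212 [(176, 115), (177, 150), (178, 151), (179, 113), (180, 130), (181, 177), (182, 218), (183, 216), (184, 219), (185, 223), (186, 227), (187, 233), (188, 232), (189, 234), (190, 223), (191, 216), (192, 220), (193, 206), (194, 191), (195, 177), (196, 141), (197, 122), (198, 118), (199, 113), (200, 118), (201, 122), (202, 114), (203, 121), (204, 116), (205, 105), (206, 119), (207, 112), (208, 118), (209, 120), (210, 121), (211, 118), (212, 118), (213, 124), (214, 115), (215, 102), (216, 110), (217, 171), (218, 294), (219, 388), (220, 410), (221, 414), (222, 422), (223, 428), (224, 439), (225, 452), (226, 448), (227, 429), (228, 412), (229, 399), (230, 369), (231, 286), (232, 209), (233, 144), (234, 102), (235, 107)]
240 [(176, 160), (177, 132), (178, 168), (179, 200), (180, 213), (181, 222), (182, 221), (183, 226), (184, 232), (185, 232), (186, 233), (187, 226), (188, 220), (189, 223), (190, 213), (191, 194), (192, 175), (193, 147), (194, 130), (195, 116), (196, 116), (197, 118), (198, 112), (199, 103), (200, 115), (201, 107), (202, 118), (203, 108), (204, 108), (205, 112), (206,
[... 725 characters left out ...]
(252, 218), (253, 223), (254, 206), (255, 144), (256, 124), (257, 117), (258, 118), (259, 120), (260, 124), (261, 141), (262, 162), (263, 192), (264, 213), (265, 241)]
208 [(186, 160), (187, 124), (188, 117), (189, 135), (190, 185), (191, 216), (192, 227), (193, 231), (194, 227), (195, 236), (196, 241), (197, 227), (198, 214), (199, 208), (200, 176), (201, 145), (202, 117), (203, 120), (204, 109), (205, 125), (206, 111), (207, 116), (244, 117), (245, 119), (246, 116), (247, 121), (248, 116), (249, 132), (250, 172), (251, 213), (252, 283), (253, 344), (254, 363), (255, 354), (256, 348), (257, 356), (258, 361), (259, 379), (260, 377), (261, 354), (262, 285), (263, 204), (264, 177), (265, 211)]
```

```bash
python3 - <<'E'
from h import *
print(cast("top",[[204.55,226],[205.7,212],[203.4,240]],25).round(1))
plan([533,217.3,30],np.radians(87.2))
E
```

```text
[[534.2 219.2  25. ]
 [565.3 217.7  25. ]
 [503.4 220.7  25. ]]
t 34.58 pos [532.4 216.4  54. ] w 48.3 shift [-0.6  1.  24. ]
cur y heading 1.5218 roll needed -0.0001 j6 -2.2876682937680792
```

>>> arm_command(
  steps=[0,0.0023,0.012,0,0,0,0.008,0,0,0,0.003,0,0,0,0,0],
)

```text
clock: 35.08
position: [532.7, 219.4, 31.1]
ee_rot: [0.024, 1.0, -0.0, -0.0]
contact_force: [-0.5, -1.0, -2.7]
gripper_width: 48.0
grasp_force: 62.8
```

>>> arm_command(
  steps=[0,0,0.0015,0,0,0,0.0015,0,0,0,0.0015,0,0,0,0,0],
)

```text
clock: 35.58
position: [532.8, 219.5, 26.9]
ee_rot: [0.024, 1.0, -0.0, -0.0]
contact_force: [-0.4, 0.1, -3.2]
gripper_width: 48.4
grasp_force: 62.8
```

>>> arm_command(
  steps=[0,0,0.0015,0,0,0,0.001,0,0,0,0.001,0,0,0,0,0],
)

```text
clock: 36.08
position: [532.8, 219.5, 23.4]
ee_rot: [0.024, 1.0, -0.0, -0.0]
contact_force: [0.3, 0.6, -2.5]
gripper_width: 48.3
grasp_force: 62.8
```

>>> arm_command(
  steps=[0,0,0.0015,0,0,0,0.0015,0,0,0,0.0015,0,0,0,0,0],
)

```text
clock: 36.58
position: [533.2, 219.7, 19.2]
ee_rot: [0.024, 1.0, 0.0, 0.0]
contact_force: [1.5, -0.4, -1.4]
gripper_width: 48.5
grasp_force: 63.0
```

>>> arm_command(
  steps=[0,0,0.0015,0,0,0,0.0015,0,0,0,0.0015,0,0,0,0,0],
)

```text
clock: 37.08
position: [532.9, 219.6, 14.2]
ee_rot: [0.024, 1.0, 0.0, -0.0]
contact_force: [1.7, 0.6, -3.6]
gripper_width: 48.9
grasp_force: 62.8
```

>>> arm_command(
  steps=[0,0,0.0015,0,0,0,0.0015,0,0,0,0.001,0,0,0,0,0],
)

```text
clock: 37.58
position: [532.8, 219.5, 10.4]
ee_rot: [0.024, 1.0, -0.0, -0.0]
contact_force: [1.8, -0.6, -2.7]
gripper_width: 48.7
grasp_force: 62.9
```

>>> arm_command(
  steps=[0,0,0.001,0,0,0,0.001,0,0,0,0,0],
)

```text
clock: 37.95
position: [532.9, 219.6, 9.0]
ee_rot: [0.024, 1.0, 0.0, 0.0]
contact_force: [0.0, 0.1, 1.9]
gripper_width: 48.5
grasp_force: 63.4
```

>>> arm_command(
  steps=[0,0,0.001,0,0,0,0,0],
)

```text
clock: 38.2
position: [532.9, 219.6, 9.0]
ee_rot: [0.024, 1.0, 0.0, 0.0]
contact_force: [-2.5, -1.6, 8.8]
gripper_width: 48.2
grasp_force: 64.1
```

>>> arm_command(
  steps=[0,0,-0.0015,0,0,0,0,0,0,0,0,0],
  grip=0.058,
)

```text
clock: 38.58
position: [532.7, 219.5, 8.7]
ee_rot: [0.024, 1.0, -0.0, -0.0]
contact_force: [0.4, -0.1, -0.2]
gripper_width: 57.9
grasp_force: 0.0
```

>>> arm_command(
  steps=[0,0,-0.01,0,0,0,-0.02,0,0,0,-0.02,0,0,0,0,0],
)

```text
clock: 39.08
position: [534.0, 220.4, 61.0]
ee_rot: [0.024, 1.0, 0.001, 0.002]
contact_force: [-0.6, -0.2, -0.8]
gripper_width: 58.1
grasp_force: 0.0
```

>>> arm_command(
  steps=[0.02,0,0,0,0.02,0,0,0,0,0,0,0,0,0,0.01,0,0,0,0.008,0,0,0,0,0],
  grip=0.0,
)

```text
clock: 39.83
position: [492.7, 220.9, 39.6]
ee_rot: [0.024, 1.0, -0.001, -0.001]
contact_force: [0.4, 0.4, 0.6]
gripper_width: 0.2
grasp_force: 0.0
```

```bash
python3 - <<'E'
from h import *
plan([493,221,26]);print(read_state()["contact_force"].round(1))
E
```

```text
t 39.83 pos [492.7 220.9  39.6] w 0.2 shift [-0.4  0.1 13.6]
[0.4 0.4 0.6]
```

Press lightly near the clip end to check that the stone is home (its top should be at z≈24).

>>> arm_command(
  steps=[0,0,0.006,0,0,0,0.004,0,0,0,0.002,0,0,0,0,0],
)

```text
clock: 40.33
position: [492.9, 221.5, 28.9]
ee_rot: [0.024, 1.0, -0.0, -0.0]
contact_force: [0.1, 0.6, -0.1]
gripper_width: 0.1
grasp_force: 0.0
```

>>> arm_command(
  steps=[0,0,0.0015,0,0,0,0.0015,0,0,0,0,0],
)

```text
clock: 40.7
position: [492.8, 221.5, 25.9]
ee_rot: [0.024, 1.0, -0.0, -0.0]
contact_force: [0.5, -0.6, 0.1]
gripper_width: 0.2
grasp_force: 0.0
```

>>> arm_command(
  steps=[0,0,0.001,0,0,0,0,0],
)

```text
clock: 40.95
position: [492.9, 221.5, 25.0]
ee_rot: [0.024, 1.0, -0.0, -0.0]
contact_force: [0.2, 0.7, -0.1]
gripper_width: 0.2
grasp_force: 0.0
```

>>> arm_command(
  steps=[0,0,0.0015,0,0,0,0.001,0,0,0,0,0],
)

```text
clock: 41.32
position: [493.0, 221.6, 24.1]
ee_rot: [0.024, 1.0, 0.0, 0.0]
contact_force: [-3.6, -1.6, 10.8]
gripper_width: -0.3
grasp_force: 5.2
```

>>> arm_command(
  steps=[0,0,-0.02,0,0,0,-0.04,0,0,0,-0.05,0,0,0,-0.05,0,-0.01,0,-0.035,0,-0.01,0.03,0,0,-0.01,0.04,0,0,-0.01,0.04,0,0,0,0.03,0,0,0,0,0,0],
)

```text
clock: 42.58
position: [539.3, 361.1, 216.4]
ee_rot: [0.023, 1.0, -0.0, -0.0]
contact_force: [0.6, -1.7, 0.0]
gripper_width: 0.1
grasp_force: 0.0
```

```bash
python3 - <<'E'
from h import *
plan([540,362,105]);print(read_state()["contact_force"].round(1))
t=get_image("top");s=get_image("side");cv2.imwrite("pics/t9.png",t[:,:,::-1]);cv2.imwrite("pics/s9.png",s[:,:,::-1])
t=t.astype(int)
# stone in pocket: grey area and extents in top view
m=((t[...,0]-t[...,2]<25)&(t.sum(2)>130)).astype(np.uint8);m[:185]=0;m[265:]=0;m[:,:175]=0;m[:,235:]=0
m=cv2.morphologyEx(m,cv2.MORPH_OPEN,np.ones((3,3)))
for c in cv2.findContours(m,0,2)[0]:
    if cv2.contourArea(c)>40:
        r=cv2.minAreaRect(c);print(np.round(r[0],1),np.round(r[1],1),round(r[2],1));print(cast("top",r[0],24).round(1), np.round(np.array(r[1])/.461,1))
# lid tab (brass)
h=cv2.cvtColor(s,cv2.COLOR_RGB2HSV);k=((h[...,0]>18)&(h[...,0]<34)&(h[...,1]>130)&(h[...,2]>90)).astype(np.uint8);k[:280]=0
for c in cv2.findContours(k,0,2)[0]:
    if cv2.contourArea(c)>8:print("tab side",cv2.boundingRect(c),[cast("side",[[cv2.boundingRect(c)[0]+12,cv2.boundingRect(c)[1]+2]],z)[0].round(0).tolist() for z in(150,155,160)])
E
```

```text
t 42.58 pos [539.3 361.1 216.4] w 0.1 shift [ -0.7   1.  111.4]
[ 0.6 -1.7  0. ]
[205.6 228.1] [26.  56.4] 2.9
[[529.8 216.9  24. ]] [ 56.3 122.4]
tab side (273, 364, 9, 6) [[518.0, 319.0, 150.0], [517.0, 322.0, 155.0], [517.0, 325.0, 160.0]]
```

>>> arm_command(
  steps=[0,0,0.03,0,0,0,0.04,0,0,0,0.03,0,0,0,0.012,0,0,0,0,0],
)

```text
clock: 43.3
position: [539.7, 358.7, 105.5]
ee_rot: [0.024, 1.0, -0.0, -0.0]
contact_force: [0.3, 0.3, 0.1]
gripper_width: -0.4
grasp_force: 0.0
```

>>> arm_command(
  steps=[0,-0.015,0,0,0,-0.015,0,0,0,-0.01,0,0,0,-0.01,0,0,0,-0.01,0,0,0,-0.01,0,0,0,-0.01,0,0,0,-0.01,0,0,0,0,0,0],
)

```text
clock: 44.42
position: [534.8, 268.0, 105.2]
ee_rot: [0.025, 1.0, -0.001, -0.001]
contact_force: [0.4, 0.2, -0.0]
gripper_width: -0.0
grasp_force: 0.0
```

```bash
cat > tab.py <<'E'
from h import *
s=get_image("side");h=cv2.cvtColor(s,cv2.COLOR_RGB2HSV);k=((h[...,0]>18)&(h[...,0]<34)&(h[...,1]>130)&(h[...,2]>70)).astype(np.uint8);k[:280]=0;k[:,:225]=0;k[:,340:]=0
for c in cv2.findContours(k,0,2)[0]:
    if cv2.contourArea(c)>4:print("tab side",cv2.boundingRect(c))
for a in(100,80,70,60,45,30,0):
    t=np.radians(a);print(a,proj("side",[[536,280-130*np.cos(t),28.5+130*np.sin(t)]]).round(0).tolist())
s=read_state();print(s["clock"],s["position"].round(1),s["contact_force"].round(1))
E
python3 tab.py
```

```text
tab side (286, 323, 4, 8)
100 [[274.0, 354.0]]
80 [[277.0, 330.0]]
70 [[279.0, 321.0]]
60 [[280.0, 314.0]]
45 [[282.0, 309.0]]
30 [[284.0, 308.0]]
0 [[286.0, 320.0]]
44.475 [534.8 268.3 105. ] [ 0.1 -0.4 -0.2]
```

>>> arm_command(
  steps=[0,-0.01,0,0,0,-0.01,0,0,0,-0.01,0,0,0,-0.01,0,0,0,-0.01,0,0,0,-0.01,0,0,0,-0.008,0,0,0,0,0,0],
)

```text
clock: 45.48
position: [531.7, 200.6, 105.4]
ee_rot: [0.024, 1.0, -0.0, -0.0]
contact_force: [0.0, -0.1, -0.1]
gripper_width: 0.2
grasp_force: 0.0
```

>>> arm_command(
  steps=[0,0,0.008,0,0,0,0.008,0,0,0,0.008,0,0,0,0.008,0,0,0,0.008,0,0,0,0.006,0,0,0,0.005,0,0,0,0.004,0,0,0,0,0],
)

```text
clock: 46.6
position: [531.9, 201.5, 50.2]
ee_rot: [0.024, 1.0, -0.0, -0.0]
contact_force: [-0.3, 0.2, 0.1]
gripper_width: 0.3
grasp_force: 0.0
```

```bash
python3 tab.py
```

```text
tab side (296, 383, 18, 4)
tab side (241, 377, 18, 4)
tab side (293, 312, 5, 10)
100 [[274.0, 354.0]]
80 [[277.0, 330.0]]
70 [[279.0, 321.0]]
60 [[280.0, 314.0]]
45 [[282.0, 309.0]]
30 [[284.0, 308.0]]
0 [[286.0, 320.0]]
46.65 [531.9 201.6  50.4] [ 0.2 -0.5 -0. ]
```

>>> arm_command(
  steps=[0,0,0.003,0,0,0,0.003,0,0,0,0.003,0,0,0,0.002,0,0,0,0.001,0,0,0,0,0],
)

```text
clock: 47.4
position: [531.9, 201.6, 38.4]
ee_rot: [0.024, 1.0, 0.0, -0.0]
contact_force: [0.6, 0.2, -0.3]
gripper_width: -0.4
grasp_force: 0.0
```

>>> arm_command(
  steps=[0,0,0.001,0,0,0,0.001,0,0,0,0,0],
)

```text
clock: 47.78
position: [532.0, 201.6, 36.6]
ee_rot: [0.024, 1.0, 0.0, 0.0]
contact_force: [0.1, -0.2, 1.3]
gripper_width: 0.1
grasp_force: 0.7
```

>>> arm_command(
  steps=[0,0,0.001,0,0,0,0,0],
)

```text
clock: 48.02
position: [532.0, 201.6, 36.5]
ee_rot: [0.024, 1.0, -0.0, 0.0]
contact_force: [-2.7, -2.1, 7.3]
gripper_width: 0.0
grasp_force: 3.5
```

>>> arm_command(
  steps=[0,0,0.001,0,0,0,0,0,0,0,-0.005,0,0,0,-0.02,0,0,0,-0.04,0,0,0,-0.05,0,0.02,-0.03,0,0,0.03,-0.04,0,0,0.03,-0.04,0,0,0,0,0,0],
)

```text
clock: 49.28
position: [444.1, 93.3, 149.3]
ee_rot: [0.025, 1.0, -0.0, -0.001]
contact_force: [0.3, -0.4, 1.3]
gripper_width: -0.1
grasp_force: 0.0
```

```bash
python3 tab.py; python3 - <<'E'
from h import *
t=get_image("top");a=cv2.imread("pics/top0.png")[:,:,::-1]
d=np.abs(t.astype(int)-a.astype(int)).sum(2)
for nm,x0,y0,x1,y1 in(("tin",350,138,385,175),("finial",290,128,320,162),("strop",410,215,428,270)):print(nm,round(d[y0:y1,x0:x1].mean(),1))
print(proj("side",[[536,219-68,32]]))
E
```

```text
tab side (296, 383, 18, 4)
tab side (241, 377, 18, 4)
tab side (277, 316, 22, 10)
100 [[274.0, 354.0]]
80 [[277.0, 330.0]]
70 [[279.0, 321.0]]
60 [[280.0, 314.0]]
45 [[282.0, 309.0]]
30 [[284.0, 308.0]]
0 [[286.0, 320.0]]
49.325 [446.1  94.7 149.8] [ 1.1 -0.1  1.4]
tin 5.9
finial 5.0
strop 100.4
[[286.37154931 319.80314781]]
```

```bash
python3 - <<'E'
from h import *
s=get_image("side").astype(int);a=cv2.imread("pics/side0.png")[:,:,::-1].astype(int);t=get_image("top").astype(int);b=cv2.imread("pics/top0.png")[:,:,::-1].astype(int)
print("side strop diff",np.abs(s-a).sum(2)[178:208,286:342].mean())
for r in(190,):print([int(v) for v in a[r,290:342:2].sum(1)],[int(v) for v in s[r,290:342:2].sum(1)])
print([int(v) for v in b[243,404:440].sum(1)]);print([int(v) for v in t[243,404:440].sum(1)])
E
```

```text
side strop diff 152.80535714285713
[439, 436, 440, 365, 251, 191, 184, 194, 196, 188, 186, 185, 186, 186, 185, 187, 182, 187, 192, 199, 194, 284, 472, 478, 474, 365] [432, 428, 428, 353, 243, 113, 111, 102, 93, 107, 99, 99, 128, 155, 165, 185, 187, 189, 190, 202, 206, 205, 205, 215, 204, 212]
[450, 449, 424, 412, 439, 445, 382, 269, 246, 372, 432, 423, 411, 408, 418, 418, 410, 337, 263, 236, 245, 238, 240, 243, 242, 248, 244, 303, 401, 460, 466, 466, 470, 467, 456, 431]
[238, 242, 229, 223, 232, 244, 210, 146, 138, 188, 226, 227, 227, 225, 230, 232, 226, 223, 236, 245, 247, 252, 246, 249, 246, 246, 248, 249, 251, 250, 252, 249, 254, 250, 251, 228]
```

```bash
python3 -c "
from bench import *
print(job_done())"
```

```text
the job is handed in; nothing more can be done
None
```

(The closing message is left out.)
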